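# Tighten the union nut of a cake-filling pump

## Task

The big hex union nut on the cake-filling pump's spout is loose. Run it down clockwise by hand until it is snug, then tighten it with the spanner that fits, not with the fingers, until it comes to its stop, and lay that spanner back flat on the tool mat, clear of the other one. Leave the other spanner, the cake, the jar and the bottle where they are.

Things in the scene. Friction and masses are not known exactly. Their poses are not given: they have to be found in the camera images.
- pump: Fixed steel filling pump. Origin: on the marble under the vertical spout and nut axis. Foot plate 150 x 110 x 12 mm, 87 mm to its +x, 63 to -x; drum radius 44 mm up to z = 40 mm; neck radius 14 mm up to the nut; inlet stub radius 18 mm, axis 26 mm high, out to 91 mm along its +x. The upright spout (radius 9.5 mm, tapering) rises through the nut to z = 104 mm. Yaw varies.
- nut_mid (a point): Centre of the steel hex union nut, captive on the spout, 67 mm above the marble. Nut: 36 mm across flats, 41.6 across corners, 24 mm high (z = 55 to 79 mm). x is normal to a flat (flats every 60 degrees) and turns with the nut. The nut does not rise or sink as it turns.
- nut (a joint): Free running of the nut, rad: grows clockwise seen from above (tightening), 0 to 3.0 where it is snug; starts at 0.2 to 1.4. Needs about 0.2 N m either way: a light pinch (30 N) on two facing flats. At 3.0 the resistance jumps; further turning shows in joint clamp. Turning anticlockwise backs it off, even after tightening.
- clamp (a joint): Final tightening of the snug nut, rad clockwise from above, 0 at the start to 0.7 where it comes to a dead stop. Needs about 1.2 N m (11 N at the spanner's grip point). Nut yaw = pump yaw - joint nut - joint clamp.
- spanner: The larger open-ended spanner, which fits the nut; 0.3 kg, flat on the mat. Origin: underside of the handle at the grip point; x along it to the jaw, z up. Black plastic handle 20 mm wide, 16 thick, x = -70 to 50 mm; shank 20 mm wide; steel head 67 mm wide over the tips, 12 mm thick from the underside up, two prongs, flared at the tips, ending at x = 131 mm.
- spanner_jaw (a point): Where the nut's axis sits when the spanner is on: 110 mm along x from the spanner's origin, 6 mm above its underside. Jaw 38 mm wide between parallel faces, open to +x; throat 22 mm behind this point. It slides onto the nut level, from the side, with the handle in line with a corner of the nut; 6 degrees of play either way.
- small_spanner: Smaller open-ended spanner (24 mm jaw, 165 mm long, does not fit), lying beside the other on the mat; origin under its handle, x towards its jaw. The two may swap places. To be left alone.
- mat: Cork tool mat, fixed, 270 (x) x 230 (y) x 4 mm; origin at the centre of its underside on the marble.
- cake: Chocolate cake, 122 mm wide and 50 mm high, on a gold board 156 mm wide; loose, to be left alone. Origin at the centre of the underside.
- jar: Jar of decorations, 64 mm wide and 75 mm high; loose, to be left alone. Origin at the centre of the underside.
- spray: Spray bottle, 60 mm wide and 160 mm high; loose, to be left alone. Origin at the centre of the underside.

How it is judged:
On the way, in this order (a step that is already met when the one before it is completed fails the run):
1. the nut has been run down by hand until snug (within 0.1 rad of the end of its free running) (value of joint nut above 2.9 rad and value of joint clamp below 0.15 rad), for 0.1 s.
2. the larger spanner is on the nut and tightening it (value of joint clamp between 0.15 and 0.6 rad and contact force between spanner and pump above 2 N), for 0.05 s.
3. the nut is tightened to its stop (within 0.08 rad) (value of joint clamp above 0.62 rad), for 0.1 s.
At the end, for the whole second after the job is handed in: Nut at its stop: joint clamp over 0.62, joint nut over 2.85 (not backed off). Larger spanner at rest flat on the mat: origin within 120 mm along and 110 mm across of the mat centre, under 9 mm above the marble, z axis up within 0.08 rad, touching neither small spanner nor pump (value of joint nut above 2.85 rad and value of joint clamp above 0.62 rad and x of spanner in the frame of mat between -0.12 and 0.12 m and y of spanner in the frame of mat between -0.11 and 0.11 m and z of spanner in the frame of mat below 0.009 m and angle between spanner's own z axis and vertical below 0.08 rad and linear speed of spanner below 0.02 m/s and contact force between spanner and small_spanner below 0.1 N and contact force between spanner and pump below 0.1 N).
It fails at once if the nut was driven tight with the fingers on it or on the pump (joint clamp between 0.15 and 0.6) (value of joint clamp between 0.15 and 0.6 rad and contact force between the fingers and pump above 2 N).
It fails at once if the larger spanner touched the nut or pump before the nut was run down by hand (value of joint nut below 2.5 rad and contact force between spanner and pump above 1 N).
It fails at once if the small spanner, cake, jar or spray bottle was moved more than 25 mm (distance of any of small_spanner, cake, jar, spray from where it was at the start of the episode above 0.025 m).
It also fails if it takes over 66 s, if anything falls off the work surface, if the arm or the gripper's body presses on something with over 40 N, if the wrist force passes 120 N, or if a joint passes its speed limit or range.

## Robot

A 6-joint arm with a two-finger parallel gripper is mounted at the origin on the work surface. World frame = base frame: x ahead of the robot, y to its left, z up, the work surface at z = 0. Lengths are in m, angles in rad, forces in N, time in s.
With the tool pointing down it reaches from about 0.225 to 0.875 m from the base axis. Payload 3.4 kg.
Tool frame: the origin (TCP) lies between the finger pads; the fingertips stand 11 mm ahead of it and the grasp point (between the pads) lies 8 mm behind it (tips_ahead is the distance from the TCP to the fingertips, in m); z points along the fingers, x is the direction in which the jaws open and shut, and the axes are right-handed (so a half turn about z gives the same grasp; the last joint's range is limited). The gripper opens to 85 mm and grips with 20 to 120 N. Pads are 22 mm wide; open, the fingers measure 114 mm over their backs; the gripper's body (76 mm by 85 mm) begins 54 mm behind the grasp point. The pads swing forward as they close: fully open they stand 13 mm farther back than shut.
Start: joints at [-1.348, 0.276, 1.505, -0, 1.361, -0.121], TCP at [0.194, -0.541, 0.242] pointing down, gripper open.
Joint ranges: [-2.89, 2.89], [-0.75, 2.08], [0.22, 2.7], [-1.18, 4.32], [0.11, 2.71], [-2.7, 2.7]. Speed limits (rad/s): [2.57, 2.57, 3.14, 3.14, 3.14, 3.14].

## Interface

Orientations are given as a unit quaternion [w, x, y, z].
In Python, from rig import get_state, get_image, sign_off, masks_of, tips_ahead gives the robot as it stands.
- The arm moves only by the tool play_rows, never from a script. Its argument "series" is a list of rows, each an object of numbers: "fingers": the closure, from -1 (fully open) to 1 (shut); "dx", "dy", "dz": the shift along the world's x, y, z in mm; "turn": the turn about the world's z in rad. A call has 1 to 20 rows; each row shifts and turns the pose as measured when the row begins; what a row does not reach is not made up. A row lasts 1/12 s, in which the tool goes at most 41.7 mm and 7.16 degrees, less where a joint would pass 70% of its speed; a pose out of reach is approached as far as the arm can. A call with a gripper value outside its range is refused whole. The fingers move at their own pace and stop on an object; "squeeze" is the grip in N (left out, the last holds). Time passes only in rows, so rows that do not move let the fingers close. It gives the time, the measured TCP pose, the force and the opening at its end, in the units of the state.
- get_state(): the state, without advancing time (a new reading comes with each control period).
- get_image(name): name is "side" or "top" or "wrist"; returns a dict with "pixels" (480x640x3 uint8, red, green, blue), "vfov" (degrees; the focal length in pixels is half the picture's height over the tangent of half this angle, whatever the lens; pixels are square), "cx", "cy" (the principal point, pixels), "dist" ([k1, k2, p1, p2, k3] as OpenCV has them; the pictures are not rectified), "rvec" (rotation vector, rad) and "tvec" (3), from world to camera coordinates, as OpenCV has them; the wrist camera has in their place "hand_eye" (4x4, takes a point from camera to tool coordinates, whose origin is the TCP and whose axes are the tool frame's). Camera axes: x right, y down, z forward; pixel columns grow to the right and rows downward; lengths in m; the calibration is good to about 2 mm. A picture is of the moment at which its call begins: read the wrist's pose just before it. There is no depth.
- sign_off(): hands the job in, once; it reports no verdict.
Trained networks look in a picture, given as the dict that the camera call returned (one of the last four; its "shot" number tells which), for a name from the list of things; names that differ only in an ending like _2 or _b are one class to them, and where a whole thing is asked for, a point or a joint stands for the part that bears it (a point fixed in the world has none). Each returns a list of dicts, best first, with "p" (0 to 1); they miss things now and then, are a little off and sometimes report something else, mostly with a low value. They report only what shows in the picture. A call takes as long as a camera call.
- masks_of(picture, label): "region" (480x640 bool, what is visible of it) and "xy" ([column, row] in pixels, amid what is visible of it).
The state is a dict: "clock": time; "qpos": joint angles; "qd": joint speeds; "effort": joint torques, N m; "position": TCP position; "ee_rot": TCP orientation; "contact_force": force on the tool from outside, world axes, zero at the start; "moment": the same for the moment, N m; "width": finger opening in m.
Only numpy, scipy, OpenCV 4.12 (cv2) and the standard library are available. Lean on these libraries where they do the work, as an engineer would, in place of code of your own. Each camera call takes 0.05 s, during which the arm holds its last target. There are 200 camera calls.

## Working session

There is one attempt and no reset: what is moved stays moved. The work goes in short steps, Python scripts to look and compute and a tool call to move; the robot and the scene stay as the last step left them, time stands still between calls to the robot, and variables do not carry over. Pictures are saved under pics/ and viewed, about 8 in all and at most 12, crops included, and the job is handed in when it is done.

Besides the shell and the picture viewer there is one more tool, called after "Request:" by a JSON object that holds its "op" and its "data". play_rows: Moves the arm, as the interface text tells. Its arguments: {"type":"object","properties":{"series":{"type":"array"},"squeeze":{"type":"number"}},"required":["series"]}

```bash
mkdir -p pics; cat > h.py <<'E'
import numpy as np, cv2
from rig import *
from scipy.spatial.transform import Rotation as R
def K(im):
    f=240/np.tan(np.radians(im['vfov'])/2); return np.array([[f,0,im['cx']],[0,f,im['cy']],[0,0,1.]])
def cam(im,st=None):
    if 'rvec' in im:
        Rm=cv2.Rodrigues(np.array(im['rvec'],float))[0]; t=np.array(im['tvec'],float).ravel()
        return Rm.T, -Rm.T@t   # cam->world
    st=st or get_state(); q=st['ee_rot']; Rt=R.from_quat([q[1],q[2],q[3],q[0]]).as_matrix()
    H=np.array(im['hand_eye']); return Rt@H[:3,:3], Rt@H[:3,3]+np.array(st['position'])
def unproj(im,px,z,st=None):
    Rc,c=cam(im,st); p=cv2.undistortPoints(np.array(px,float).reshape(-1,1,2),K(im),np.array(im['dist'],float)).reshape(-1,2)
    d=np.c_[p,np.ones(len(p))]@Rc.T; return c+d*((z-c[2])/d[:,2])[:,None]
def proj(im,P,st=None):
    Rc,c=cam(im,st); Rm=Rc.T; return cv2.projectPoints(np.array(P,float).reshape(-1,1,3),cv2.Rodrigues(Rm)[0],-Rm@c,K(im),np.array(im['dist'],float))[0].reshape(-1,2)
def save(im,n): cv2.imwrite('pics/'+n+'.png',im['pixels'][:,:,::-1])
E
python3 - <<'E'
from h import *
s=get_state(); print(s)
T=get_image('top'); S=get_image('side')
save(T,'t0');save(S,'s0')
for im,n in((T,'top'),(S,'side')):
    print(n,cam(im)[1],im['vfov'])
    for l in ['pump','nut_mid','spanner','small_spanner','mat','cake','jar','spray']:
        for m in masks_of(im,l)[:2]:
            print(l,round(m['p'],2),m['xy'],m['region'].sum(),unproj(im,[m['xy']],0.067 if l=='nut_mid' else 0.01)[0].round(3))
E
```

```text
{'clock': 0.0, 'qpos': array([-1.34795758e+00,  2.76611978e-01,  1.50611624e+00, -5.62246947e-06,
        1.36070015e+00, -1.20978968e-01]), 'qd': array([ 0.00188755,  0.00021826,  0.0012177 ,  0.00045816, -0.00076543,
       -0.00042649]), 'effort': array([ 6.81999391e-04, -4.16769934e+01, -2.45800710e+01, -2.47136818e-07,
        1.11533061e-02,  2.50665408e-05]), 'position': array([ 0.19371662, -0.54085628,  0.24143674]), 'ee_rot': array([-6.13098253e-04,  8.17644116e-01, -5.75723248e-01, -6.83061192e-04]), 'contact_force': array([-0.97066587, -1.15887428,  0.26547032]), 'moment': array([ 0.03790721, -0.01783084,  0.01855099]), 'width': 0.08543481626224804}
top [ 0.45162012 -0.0888957   1.16504212] 47.050201270111245
pump 0.73 [343.0, 322.5] 3802 [ 0.492 -0.143  0.01 ]
nut_mid 0.67 [348.8, 322.6] 206 [ 0.49  -0.152  0.067]
spanner 0.56 [145.5, 296.9] 1162 [0.548 0.273 0.01 ]
small_spanner 0.57 [198.2, 296.3] 876 [0.549 0.161 0.01 ]
mat 0.63 [170.7, 304.9] 11514 [0.531 0.219 0.01 ]
cake 0.87 [329.7, 200.3] 3879 [ 0.754 -0.118  0.01 ]
cake 0.35 [230.3, 193.6] 917 [0.771 0.097 0.01 ]
jar 0.58 [231.5, 194.5] 893 [0.769 0.094 0.01 ]
spray 0.9 [498.5, 293.2] 1141 [ 0.549 -0.476  0.01 ]
side [ 0.40832402 -1.08576202  1.18368299] 43.0557024982494
pump 0.76 [265.5, 285.0] 2377 [ 0.484 -0.138  0.01 ]
pump 0.28 [263.0, 274.7] 187 [ 0.483 -0.104  0.01 ]
nut_mid 0.72 [263.2, 273.5] 132 [ 0.481 -0.148  0.067]
spanner 0.69 [263.4, 170.9] 611 [0.548 0.29  0.01 ]
small_spanner 0.83 [273.1, 201.8] 489 [0.553 0.152 0.01 ]
mat 0.63 [264.1, 190.6] 3757 [0.536 0.204 0.01 ]
cake 0.57 [371.3, 258.1] 2449 [ 0.763 -0.111  0.01 ]
jar 0.71 [354.6, 195.7] 673 [0.782 0.125 0.01 ]
jar 0.35 [263.2, 272.4] 195 [ 0.485 -0.096  0.01 ]
spray 0.96 [324.1, 378.0] 1337 [ 0.566 -0.424  0.01 ]
```

```bash
python3 -c "
import cv2,numpy as np
a=cv2.imread('pics/t0.png');b=cv2.imread('pics/s0.png')
cv2.imwrite('pics/both0.png',cv2.resize(np.vstack([a,b]),(448,600)) if 0 else np.hstack([cv2.resize(a,(400,300)),cv2.resize(b,(400,300))]))"
```

```text
(no output)
```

View pics/t0.png

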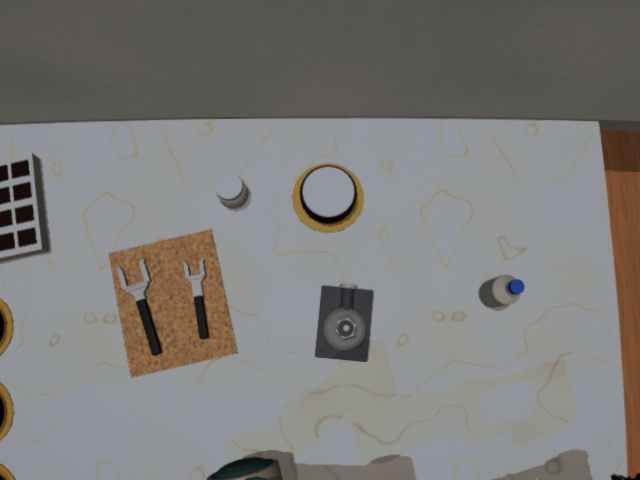

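View pics/s0.png

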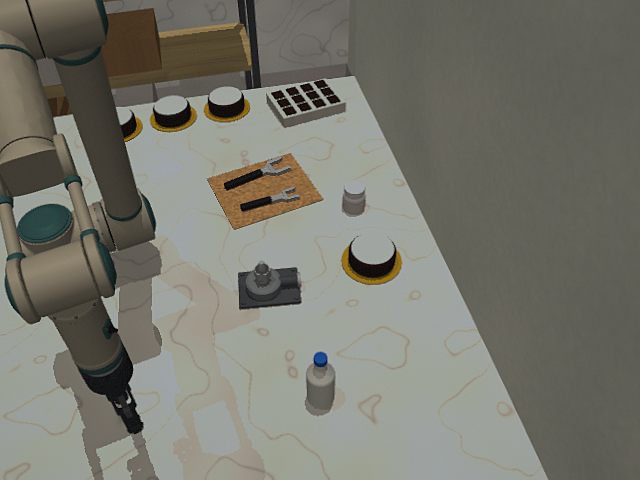

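The top view shows the big spanner on the left of the mat, with its handle running from about (155,352) to (142,300). The small one is at (200,310), and the nut is at about (347,327). The side view agrees. I'll go above the pump and look closer.

Request:
{"op": "play_rows", "data": {"series": [{"dx": 20, "dy": 32, "fingers": -1}, {"dx": 20, "dy": 32}, {"dx": 20, "dy": 32}, {"dx": 20, "dy": 32}, {"dx": 20, "dy": 32}, {"dx": 20, "dy": 32}, {"dx": 20, "dy": 32}, {"dx": 20, "dy": 32}, {"dx": 20, "dy": 32}, {"dx": 20, "dy": 32}, {"dx": 20, "dy": 32}, {"dx": 20, "dy": 32}, {"dx": 0, "dy": 0}]}}

```text
invalid input at $.series[0]: expected keys fingers, dx, dy, dz, turn
```

```bash
python3 - <<'E'
from h import *
s=get_state(); print(s['clock'],s['position'],s['qpos'],s['contact_force'])
W=get_image('wrist'); save(W,'w1')
print(np.array(W['hand_eye']).round(3),W['vfov'])
for l in ['pump','nut_mid']:
    for m in masks_of(W,l)[:2]: print(l,m['p'],m['xy'],m['region'].sum(),unproj(W,[m['xy']],0.067,s)[0].round(4))
E
```

```text
0.9 [ 0.19383296 -0.54140241  0.24235003] [-1.34798820e+00  2.75893737e-01  1.50485382e+00  2.40004047e-05
  1.36070139e+00 -1.21009669e-01] [-0.82956137  0.46517047 -0.37764638]
[[ 1.     0.    -0.    -0.   ]
 [-0.     0.951  0.31  -0.08 ]
 [ 0.    -0.31   0.951 -0.132]
 [ 0.     0.     0.     1.   ]] 71.53889910208815
```

View pics/w1.png

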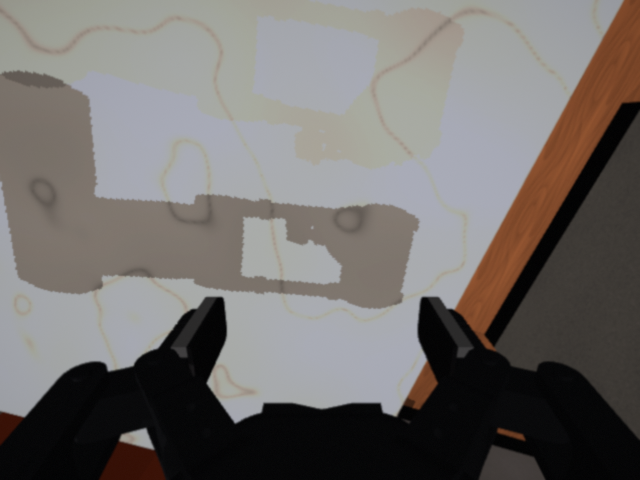

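All five keys are needed in every row. That view shows only marble, and the fingers at the bottom.

Request:
{"op": "play_rows", "data": {"series": [{"dx": 20, "dy": 33, "dz": 0, "turn": 0, "fingers": -1}, {"dx": 20, "dy": 33, "dz": 0, "turn": 0, "fingers": -1}, {"dx": 20, "dy": 33, "dz": 0, "turn": 0, "fingers": -1}, {"dx": 20, "dy": 33, "dz": 0, "turn": 0, "fingers": -1}, {"dx": 20, "dy": 33, "dz": 0, "turn": 0, "fingers": -1}, {"dx": 20, "dy": 33, "dz": 0, "turn": 0, "fingers": -1}, {"dx": 20, "dy": 33, "dz": 0, "turn": 0, "fingers": -1}, {"dx": 20, "dy": 33, "dz": 0, "turn": 0, "fingers": -1}, {"dx": 20, "dy": 33, "dz": 0, "turn": 0, "fingers": -1}, {"dx": 20, "dy": 33, "dz": 0, "turn": 0, "fingers": -1}, {"dx": 20, "dy": 33, "dz": 0, "turn": 0, "fingers": -1}, {"dx": 20, "dy": 33, "dz": 0, "turn": 0, "fingers": -1}, {"dx": 0, "dy": 0, "dz": 0, "turn": 0, "fingers": -1}]}}

```text
clock: 2.13
position: [0.4395, -0.1303, 0.2431]
ee_rot: [0.0, 0.815, -0.58, 0.004]
contact_force: [-0.5, -0.7, -0.4]
width: 0.0856
```

```bash
python3 - <<'E'
from h import *
s=get_state(); print(s['clock'],s['position'],s['qpos'],s['contact_force'])
W=get_image('wrist'); save(W,'w2')
for l in ['pump','nut_mid']:
    for m in masks_of(W,l)[:2]: print(l,m['p'],m['xy'],m['region'].sum(),unproj(W,[m['xy']],0.067,s)[0].round(4))
E
```

```text
2.1333 [ 0.43947145 -0.13025127  0.24313309] [-0.43873362  0.09385104  1.73817722 -0.0018509   1.30120754  0.79830069] [-0.46958772 -0.71129785 -0.40754065]
pump 0.6 [350.7, 153.1] 15052 [ 0.5023 -0.1372  0.067 ]
pump 0.28 [621.3, 204.9] 1969 [ 0.5415 -0.3965  0.067 ]
nut_mid 0.68 [344.6, 172.6] 1152 [ 0.4842 -0.138   0.067 ]
```

View pics/w2.png

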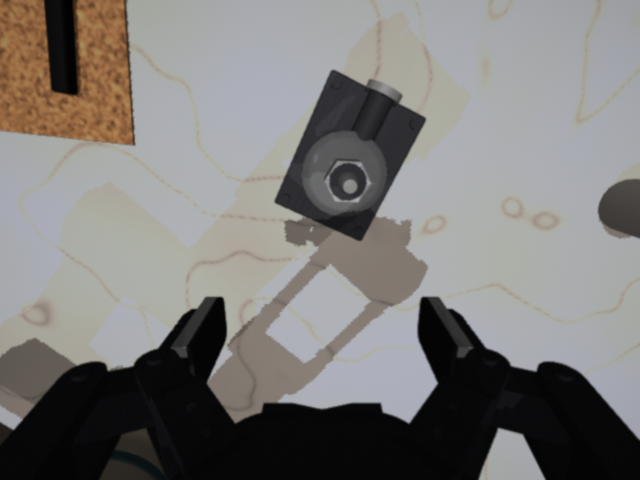

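The nut's hexagon is at about (349,182). The plate corners are at about (333,70), (425,118), (361,240) and (276,201).

```bash
cat >> h.py <<'E'
def hexpts(x,y,yaw,z,af=.036,n=12):
    r=af/np.sqrt(3); a=yaw+np.radians(30+60*np.arange(7)); c=np.c_[x+r*np.cos(a),y+r*np.sin(a),np.full(7,z)]
    return np.vstack([c[i]+(c[i+1]-c[i])*t for i in range(6) for t in np.linspace(0,1,n)[:,None]])
def fithex(im,s,x0,y0,win=.012):
    g=cv2.GaussianBlur(cv2.cvtColor(im['pixels'],cv2.COLOR_RGB2GRAY),(0,0),1).astype(np.float32)
    m=np.hypot(cv2.Sobel(g,5,1,0),cv2.Sobel(g,5,0,1)); 
    def sc(x,y,w):
        p=proj(im,np.vstack([hexpts(x,y,w,.079)]),s).astype(np.float32)
        return float(np.clip(cv2.remap(m,p[:,0].copy(),p[:,1].copy(),1),0,150).mean())
    best=max(((sc(x,y,w),x,y,w) for x in np.arange(x0-win,x0+win,.002) for y in np.arange(y0-win,y0+win,.002) for w in np.radians(np.arange(-30,30,4))))
    _,x0,y0,w0=best
    return max(((sc(x,y,w),x,y,w) for x in np.arange(x0-.002,x0+.0021,.0005) for y in np.arange(y0-.002,y0+.0021,.0005) for w in w0+np.radians(np.arange(-4,4.1,1))))
E
python3 - <<'E'
from h import *
s=get_state(); W=get_image('wrist')
P=unproj(W,[(333,70),(425,118),(361,240),(276,201)],.012,s); print(P.round(4))
a=(P[0]+P[1])/2; b=(P[2]+P[3])/2; d=(a-b)[:2]; L=np.hypot(*d); yaw=np.arctan2(d[1],d[0]); c=P.mean(0)[:2]-.012*d/L
print('L',L,'W',np.linalg.norm(P[0]-P[1]),'pump yaw',yaw,'origin',c)
f=fithex(W,s,c[0],c[1]); print(f)
nutj=(yaw-f[3])%(np.pi/3); print('nut joint mod60',nutj, 'tool x yaw',np.arctan2(*R.from_quat(np.roll(s['ee_rot'],-1)).as_matrix()[[1,0],0]))
I=W['pixels'][:,:,::-1].copy(); 
x,y=250,80; C=cv2.resize(I[y:y+150,x:x+200],(800,600),interpolation=cv2.INTER_CUBIC)
p=proj(W,hexpts(f[1],f[2],f[3],.079),s); cv2.polylines(C,[np.int32((p-[x,y]+.5)*4)],True,(0,0,255),1)
cv2.imwrite('pics/c2.png',C)
E
```

```text
[[ 0.5658 -0.1057  0.012 ]
 [ 0.5544 -0.2103  0.012 ]
 [ 0.409  -0.1955  0.012 ]
 [ 0.4215 -0.0899  0.012 ]]
L 0.14562807838719208 W 0.10522539032492335 pump yaw -0.10563448057951279 origin [ 0.4757302  -0.14907894]
(89.06111907958984, np.float64(0.47923019520417576), np.float64(-0.14207893509728506), np.float64(0.2792526803190927))
nut joint mod60 0.6623103902979921 tool x yaw -1.241148127922573
```

View pics/c2.png

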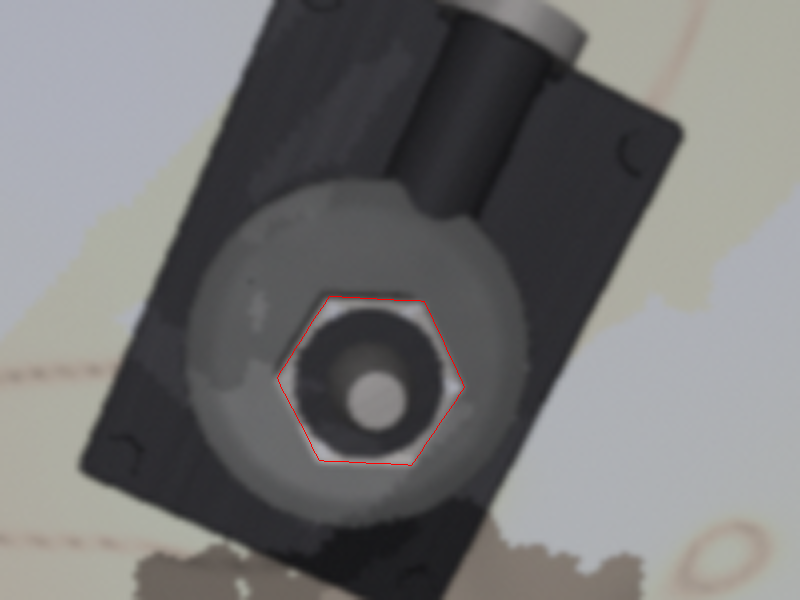

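The hex fit sits exactly on the nut top, centre (0.479,-0.142) and yaw 0.28, which puts joint nut at about 0.66. I'll turn, move over it and servo from close by.

Request:
{"op": "play_rows", "data": {"series": [{"dx": 3, "dy": -1, "dz": -7, "turn": 0.12, "fingers": -1}, {"dx": 3, "dy": -1, "dz": -7, "turn": 0.12, "fingers": -1}, {"dx": 3, "dy": -1, "dz": -7, "turn": 0.12, "fingers": -1}, {"dx": 3, "dy": -1, "dz": -7, "turn": 0.12, "fingers": -1}, {"dx": 3, "dy": -1, "dz": -7, "turn": 0.12, "fingers": -1}, {"dx": 3, "dy": -1, "dz": -7, "turn": 0.12, "fingers": -1}, {"dx": 3, "dy": -1, "dz": -7, "turn": 0.12, "fingers": -1}, {"dx": 3, "dy": -1, "dz": -7, "turn": 0.12, "fingers": -1}, {"dx": 3, "dy": -1, "dz": -7, "turn": 0.12, "fingers": -1}, {"dx": 3, "dy": -1, "dz": -7, "turn": 0.12, "fingers": -1}, {"dx": 3, "dy": -1, "dz": -7, "turn": 0.12, "fingers": -1}, {"dx": 3, "dy": -1, "dz": -7, "turn": 0.12, "fingers": -1}, {"dx": 3, "dy": -1, "dz": -7, "turn": 0.08, "fingers": -1}, {"dx": 0, "dy": 0, "dz": 0, "turn": 0, "fingers": -1}]}}

```text
clock: 3.5
position: [0.4648, -0.179, 0.1482]
ee_rot: [0.001, 0.988, 0.153, 0.006]
contact_force: [-0.1, 0.2, -0.4]
width: 0.0855
```

```bash
cat >> h.py <<'E'
def tyaw(s): m=R.from_quat(np.roll(s['ee_rot'],-1)).as_matrix(); return np.arctan2(m[1,0],m[0,0])
E
python3 - <<'E'
from h import *
import rig
print(rig.tips_ahead() if callable(rig.tips_ahead) else rig.tips_ahead)
s=get_state(); W=get_image('wrist'); print(s['clock'],s['position'],s['qpos'],tyaw(s))
f=fithex(W,s,.479,-.144); print(f)
C=W['pixels'][:,:,::-1].copy()
p=proj(W,hexpts(f[1],f[2],f[3],.079),s); cv2.polylines(C,[np.int32(p)],True,(0,0,255),1)
cv2.imwrite('pics/w3.png',C)
E
```

```text
0.011
3.5 [ 0.4647671  -0.17899206  0.14816742] [-0.51098847  0.23044482  1.82087097  0.00565031  1.08007297 -0.82029191] 0.3066875188826931
(127.35942840576172, np.float64(0.479), np.float64(-0.142), np.float64(0.2792526803190927))
```

View pics/w3.png

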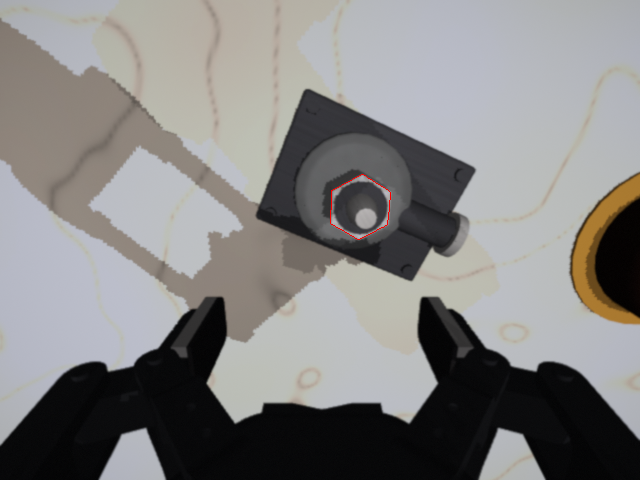

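The two fits agree: centre (0.479,-0.142), yaw 0.279. I'm centring, then descending.

Request:
{"op": "play_rows", "data": {"series": [{"dx": 5, "dy": 13, "dz": 0, "turn": -0.01, "fingers": -1}, {"dx": 5, "dy": 12, "dz": 0, "turn": -0.01, "fingers": -1}, {"dx": 4, "dy": 12, "dz": 0, "turn": -0.007, "fingers": -1}, {"dx": 0, "dy": 0, "dz": 0, "turn": 0, "fingers": -1}]}}

```text
clock: 3.88
position: [0.4768, -0.147, 0.1501]
ee_rot: [0.002, 0.992, 0.127, 0.005]
contact_force: [0.7, 0.1, -0.7]
width: 0.0854
```

```bash
python3 - <<'E'
from h import *
s=get_state(); W=get_image('wrist'); print(s['clock'],s['position'],tyaw(s))
f=fithex(W,s,.479,-.142,.008); print(f)
m=R.from_quat(np.roll(s['ee_rot'],-1)).as_matrix()
print('nut in tool',m.T@(np.array([f[1],f[2],.067])-s['position']))
E
```

```text
3.8833 [ 0.47684525 -0.14696152  0.15006756] 0.25492089167598364
(94.11898803710938, np.float64(0.4785), np.float64(-0.1415), np.float64(0.296705972839036))
nut in tool [ 0.00212515 -0.00535699  0.08306367]
```

Request:
{"op": "play_rows", "data": {"series": [{"dx": 2, "dy": 5, "dz": -14, "turn": 0.03, "fingers": -1}, {"dx": 0, "dy": 0, "dz": -14, "turn": 0, "fingers": -1}, {"dx": 0, "dy": 0, "dz": -14, "turn": 0, "fingers": -1}, {"dx": 0, "dy": 0, "dz": -14, "turn": 0, "fingers": -1}, {"dx": 0, "dy": 0, "dz": -14, "turn": 0, "fingers": -1}, {"dx": 0, "dy": 0, "dz": -13, "turn": 0, "fingers": -1}, {"dx": 0, "dy": 0, "dz": 0, "turn": 0, "fingers": -1}]}}

```text
clock: 4.52
position: [0.4784, -0.1521, 0.0687]
ee_rot: [0.008, 0.99, 0.137, 0.009]
contact_force: [-0.5, 1.0, 0.4]
width: 0.0853
```

Request:
{"op": "play_rows", "data": {"series": [{"dx": 0, "dy": 6, "dz": 0, "turn": 0, "fingers": -1}, {"dx": 0, "dy": 5, "dz": 0, "turn": 0, "fingers": -1}, {"dx": 0, "dy": 0, "dz": 0, "turn": 0, "fingers": -1}]}}

```text
clock: 4.77
position: [0.4782, -0.1428, 0.07]
ee_rot: [0.008, 0.991, 0.135, 0.009]
contact_force: [0.2, 0.3, 0.6]
width: 0.0856
```

Request:
{"op": "play_rows", "data": {"series": [{"dx": 0, "dy": 0, "dz": 0, "turn": 0, "fingers": 1}, {"dx": 0, "dy": 0, "dz": 0, "turn": 0, "fingers": 1}, {"dx": 0, "dy": 0, "dz": 0, "turn": 0, "fingers": 1}, {"dx": 0, "dy": 0, "dz": 0, "turn": 0, "fingers": 1}, {"dx": 0, "dy": 0, "dz": 0, "turn": 0, "fingers": 1}, {"dx": 0, "dy": 0, "dz": 0, "turn": 0, "fingers": 1}], "squeeze": 30}}

```text
clock: 5.27
position: [0.4793, -0.1433, 0.0731]
ee_rot: [0.01, 0.991, 0.136, 0.011]
contact_force: [0.4, -0.0, -3.3]
width: 0.0354
```

Request:
{"op": "play_rows", "data": {"series": [{"dx": 0, "dy": 0, "dz": -1, "turn": -0.1, "fingers": 1}, {"dx": 0, "dy": 0, "dz": -1, "turn": -0.1, "fingers": 1}, {"dx": 0, "dy": 0, "dz": -1, "turn": -0.1, "fingers": 1}, {"dx": 0, "dy": 0, "dz": -1, "turn": -0.1, "fingers": 1}, {"dx": 0, "dy": 0, "dz": 0, "turn": -0.1, "fingers": 1}, {"dx": 0, "dy": 0, "dz": 0, "turn": -0.1, "fingers": 1}, {"dx": 0, "dy": 0, "dz": 0, "turn": 0, "fingers": 1}]}}

```text
clock: 5.85
position: [0.4784, -0.1433, 0.0731]
ee_rot: [0.014, 0.984, -0.175, 0.007]
contact_force: [-1.1, 0.4, 0.5]
width: 0.0356
```

```bash
python3 - <<'E'
from h import *
s=get_state(); print(s['clock'],s['position'],tyaw(s),s['qpos'],s['contact_force'],s['moment'],s['width'])
E
```

```text
5.85 [ 0.47842475 -0.14325544  0.07305045] -0.35217986606117646 [-0.4133201   0.31674229  1.9238961  -0.03091282  0.88156733 -0.04148509] [-1.06426874  0.4344865   0.45012098] [-0.08555834  0.05428301 -0.19794948] 0.03557913920693128
```

It turns cleanly, with a moment of about 0.2 N m. Continuing.

Request:
{"op": "play_rows", "data": {"series": [{"dx": 0, "dy": 0, "dz": -1, "turn": -0.1, "fingers": 1}, {"dx": 0, "dy": 0, "dz": 0, "turn": -0.1, "fingers": 1}, {"dx": 0, "dy": 0, "dz": 0, "turn": -0.1, "fingers": 1}, {"dx": 0, "dy": 0, "dz": 0, "turn": -0.1, "fingers": 1}, {"dx": 0, "dy": 0, "dz": 0, "turn": -0.1, "fingers": 1}, {"dx": 0, "dy": 0, "dz": 0, "turn": -0.1, "fingers": 1}, {"dx": 0, "dy": 0, "dz": 0, "turn": -0.1, "fingers": 1}, {"dx": 0, "dy": 0, "dz": 0, "turn": -0.1, "fingers": 1}, {"dx": 0, "dy": 0, "dz": 0, "turn": -0.1, "fingers": 1}, {"dx": 0, "dy": 0, "dz": 0, "turn": -0.1, "fingers": 1}, {"dx": 0, "dy": 0, "dz": 0, "turn": -0.1, "fingers": 1}, {"dx": 0, "dy": 0, "dz": 0, "turn": -0.1, "fingers": 1}, {"dx": 0, "dy": 0, "dz": 0, "turn": -0.1, "fingers": 1}, {"dx": 0, "dy": 0, "dz": 0, "turn": -0.1, "fingers": 1}, {"dx": 0, "dy": 0, "dz": 0, "turn": 0, "fingers": 1}]}}

```text
clock: 7.1
position: [0.4774, -0.142, 0.0731]
ee_rot: [-0.015, -0.632, 0.775, 0.006]
contact_force: [-0.3, -0.5, -0.2]
width: 0.0354
```

```bash
python3 - <<'E'
from h import *
s=get_state(); print(s['clock'],s['position'],tyaw(s),s['qpos'],s['contact_force'],s['moment'],s['width'])
E
```

```text
7.1 [ 0.47740398 -0.14203724  0.07307942] -1.7725080604974335 [-0.41417897  0.33383792  1.89503603 -0.02564629  0.93652196  1.37398226] [-0.28694419 -0.49884854 -0.16912429] [-0.2058896   0.0900265  -0.23251026] 0.03540357513268118
```

Request:
{"op": "play_rows", "data": {"series": [{"dx": 0, "dy": 0, "dz": 0, "turn": -0.06, "fingers": 1}, {"dx": 0, "dy": 0, "dz": 0, "turn": -0.06, "fingers": 1}, {"dx": 0, "dy": 0, "dz": 0, "turn": -0.06, "fingers": 1}, {"dx": 0, "dy": 0, "dz": 0, "turn": -0.06, "fingers": 1}, {"dx": 0, "dy": 0, "dz": 0, "turn": -0.04, "fingers": 1}]}}

```text
clock: 7.52
position: [0.4774, -0.1417, 0.0731]
ee_rot: [-0.014, -0.524, 0.852, 0.008]
contact_force: [-1.5, 0.6, 0.7]
width: 0.0354
```

```bash
python3 - <<'E'
from h import *
s=get_state(); print(s['clock'],s['position'],tyaw(s),s['contact_force'],s['moment'],s['width'])
E
```

```text
7.5167 [ 0.47735288 -0.1417305   0.07308451] -2.039006825353343 [-1.53000025  0.55015071  0.66436366] [-0.08853295  0.16102087  0.25042594] 0.03544908794650973
```

Request:
{"op": "play_rows", "data": {"series": [{"dx": 0, "dy": 0, "dz": 0, "turn": -0.04, "fingers": 1}, {"dx": 0, "dy": 0, "dz": 0, "turn": -0.04, "fingers": 1}]}}

```text
clock: 7.68
position: [0.4773, -0.1416, 0.0731]
ee_rot: [-0.013, -0.493, 0.87, 0.009]
contact_force: [-0.7, 2.0, 1.4]
width: 0.0355
```

```bash
python3 - <<'E'
from h import *
s=get_state(); print(s['clock'],s['position'],tyaw(s),s['contact_force'],s['moment'],s['width'])
E
```

```text
7.6833 [ 0.47727067 -0.14158405  0.073084  ] -2.110078866941557 [-0.68579054  1.95521976  1.36590769] [0.18822551 0.07754485 1.21497675] 0.03554871364343311
```

The moment jumped to 1.2 N m, so the nut is snug. I'm releasing and rising, then measuring the nut's yaw.

Request:
{"op": "play_rows", "data": {"series": [{"dx": 0, "dy": 0, "dz": 0, "turn": 0, "fingers": 1}, {"dx": 0, "dy": 0, "dz": 0, "turn": 0, "fingers": -1}, {"dx": 0, "dy": 0, "dz": 0, "turn": 0, "fingers": -1}, {"dx": 0, "dy": 0, "dz": 0, "turn": 0, "fingers": -1}, {"dx": 0, "dy": 0, "dz": 0, "turn": 0, "fingers": -1}, {"dx": 0, "dy": 0, "dz": 15, "turn": 0, "fingers": -1}, {"dx": 0, "dy": 0, "dz": 25, "turn": 0, "fingers": -1}, {"dx": 0, "dy": 0, "dz": 25, "turn": 0, "fingers": -1}, {"dx": 0, "dy": 0, "dz": 25, "turn": 0, "fingers": -1}, {"dx": 0, "dy": 0, "dz": 0, "turn": 0, "fingers": -1}]}}

```text
clock: 8.52
position: [0.4763, -0.1409, 0.1645]
ee_rot: [-0.014, -0.499, 0.866, 0.011]
contact_force: [0.4, -0.4, 0.5]
width: 0.0857
```

```bash
python3 - <<'E'
from h import *
s=get_state(); W=get_image('wrist'); print(s['clock'],s['position'],tyaw(s),s['qpos'])
f=fithex(W,s,.478,-.142,.008); print(f)
T=get_image('top')
for l in ['spanner','small_spanner','mat']:
    m=masks_of(T,l)[0]; r=m['region']; c=np.argwhere(r)[:,::-1]
    P=unproj(T,c,.012)[:,:2]; mu=P.mean(0); u=np.linalg.svd(P-mu,full_matrices=0)[2][0]; u*=np.sign(u[0]); t=(P-mu)@u
    print(l,m['p'],mu,'yaw',np.arctan2(u[1],u[0]),'ends',mu+u*t.min(),mu+u*t.max(),np.ptp(t))
    if l=='mat': print(cv2.minAreaRect((P*1000).astype(np.float32)))
E
```

```text
8.5167 [ 0.4762515  -0.14090932  0.16454347] -2.096066554102645 [-0.42086414  0.23584503  1.76718354 -0.01056082  1.17239528  1.67967956]
(74.43140411376953, np.float64(0.4765), np.float64(-0.1415), np.float64(0.19198621771937624))Traceback (most recent call last):
  File "<stdin>", line 6, in <module>
IndexError: list index out of range
```

Request:
{"op": "play_rows", "data": {"series": [{"dx": 0, "dy": 10, "dz": 25, "turn": 0.05, "fingers": -1}, {"dx": -2, "dy": 30, "dz": 15, "turn": 0.06, "fingers": -1}, {"dx": -2, "dy": 32, "dz": 10, "turn": 0.06, "fingers": -1}, {"dx": -2, "dy": 32, "dz": 10, "turn": 0.06, "fingers": -1}, {"dx": -2, "dy": 32, "dz": 10, "turn": 0.06, "fingers": -1}, {"dx": -2, "dy": 32, "dz": 5, "turn": 0.06, "fingers": -1}, {"dx": -2, "dy": 32, "dz": 5, "turn": 0.06, "fingers": -1}, {"dx": -2, "dy": 32, "dz": 5, "turn": 0.06, "fingers": -1}, {"dx": -2, "dy": 32, "dz": 0, "turn": 0.06, "fingers": -1}, {"dx": -2, "dy": 32, "dz": 0, "turn": 0.06, "fingers": -1}, {"dx": -2, "dy": 32, "dz": 0, "turn": 0.06, "fingers": -1}, {"dx": -2, "dy": 32, "dz": 0, "turn": 0.06, "fingers": -1}, {"dx": -2, "dy": 32, "dz": 0, "turn": 0.06, "fingers": -1}, {"dx": -2, "dy": 20, "dz": 0, "turn": 0.06, "fingers": -1}, {"dx": 0, "dy": 0, "dz": 0, "turn": 0, "fingers": -1}]}}

```text
clock: 9.92
position: [0.4321, 0.2893, 0.2233]
ee_rot: [0.039, 0.816, -0.576, -0.017]
contact_force: [-0.4, -0.3, -0.2]
width: 0.0857
```

```bash
cat > look.py <<'E'
from h import *
import sys
s=get_state(); W=get_image('wrist'); save(W,sys.argv[1]); np.savez('pics/'+sys.argv[1],p=s['position'],q=s['ee_rot'])
print(s['clock'],s['position'],tyaw(s),s['qpos'])
for l in ['spanner','small_spanner','mat']:
    for m in masks_of(W,l)[:2]:
        c=np.argwhere(m['region'])[:,::-1]; z=.004 if l=='mat' else .016
        P=unproj(W,c,z,s)[:,:2]; mu=P.mean(0); u=np.linalg.svd(P-mu,full_matrices=0)[2][0]; u*=np.sign(u[0]); t=(P-mu)@u
        print(l,round(m['p'],2),mu.round(4),'yaw',np.arctan2(u[1],u[0]).round(3),'ends',(mu+u*t.min()).round(4),(mu+u*t.max()).round(4),np.ptp(t).round(4))
E
python3 look.py w4
```

```text
9.9167 [0.43207329 0.28931267 0.22334767] -1.2285447779183931 [ 0.46116515  0.25101683  1.59153586 -0.00742581  1.38448482  1.69212966]
spanner 0.6 [0.5331 0.2827] yaw 0.333 ends [0.4276 0.2462] [0.5992 0.3055] 0.1815
small_spanner 0.6 [0.5552 0.1664] yaw 0.173 ends [0.46   0.1497] [0.6255 0.1787] 0.168
mat 0.68 [0.5263 0.2181] yaw -0.6 ends [0.3885 0.3124] [0.6583 0.1278] 0.3269
```

View pics/w4.png

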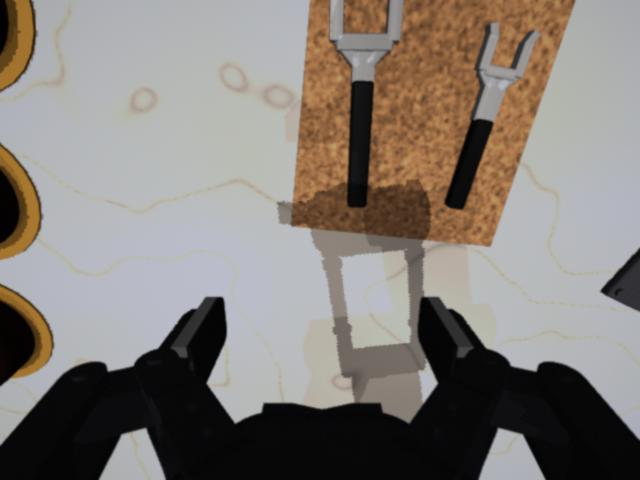

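The spanner handle runs in the picture from (357,206) to (362,82), with the jaw up the page and the small spanner to its right.

```bash
cat >> h.py <<'E'
def ld(n):
    d=np.load('pics/'+n+'.npz'); return dict(position=d['p'],ee_rot=d['q'])
E
python3 - <<'E'
from h import *
s=ld('w4'); W=get_image('wrist')
P=unproj(W,[(357,206),(362,82)],.02,s); d=P[1]-P[0]; L=np.hypot(d[0],d[1]); print(P.round(4),L,'yaw',np.arctan2(d[1],d[0]),'grip',(P[0]+d*70/120).round(4))
s=get_state(); print('toolz',R.from_quat(np.roll(s['ee_rot'],-1)).as_matrix()[:,2], tyaw(s), s['position'])
E
```

```text
[[0.4301 0.2464 0.02  ]
 [0.5397 0.2858 0.02  ]] 0.11647698432076954 yaw 0.345274285243993 grip [0.4941 0.2694 0.02  ]
toolz [-0.07137653 -0.04634208 -0.99637232] -1.236016678111248 [0.43329582 0.28443534 0.22482839]
```

Request:
{"op": "play_rows", "data": {"series": [{"dx": 15, "dy": -4, "dz": -20, "turn": 0, "fingers": -1}, {"dx": 15, "dy": -4, "dz": -20, "turn": 0, "fingers": -1}, {"dx": 15, "dy": -4, "dz": -20, "turn": 0, "fingers": -1}, {"dx": 15, "dy": -4, "dz": -20, "turn": 0, "fingers": -1}, {"dx": 0, "dy": 0, "dz": -20, "turn": 0, "fingers": -1}, {"dx": 0, "dy": 0, "dz": 0, "turn": 0, "fingers": -1}]}}

```text
clock: 10.67
position: [0.4985, 0.2591, 0.1245]
ee_rot: [0.037, 0.81, -0.585, -0.013]
contact_force: [-1.3, -0.6, -0.9]
width: 0.0857
```

```bash
cat >st.py <<'E'
from h import *
s=get_state(); print(round(s['clock'],2),'pos',s['position'].round(4),'yaw',tyaw(s).round(3),'toolz',R.from_quat(np.roll(s['ee_rot'],-1)).as_matrix()[:,2].round(3),'q',s['qpos'].round(2),'F',s['contact_force'].round(1),'M',s['moment'].round(2),'w',s['width'].round(4))
E
python3 st.py; python3 look.py w5
```

```text
10.6667 [0.49847765 0.25907236 0.12451271] -1.2498772454288427 [ 0.36696931  0.38468293  1.65320469 -0.01965948  1.17983888  1.62584695]
spanner 0.92 [0.5457 0.2871] yaw 0.339 ends [0.427  0.2452] [0.6194 0.313 ] 0.2039
small_spanner 0.88 [0.5596 0.1672] yaw 0.174 ends [0.4656 0.1506] [0.6252 0.1787] 0.162
mat 0.83 [0.5576 0.2266] yaw -0.248 ends [0.3747 0.2729] [0.7037 0.1896] 0.3394Traceback (most recent call last):
  File "st.py", line 2, in <module>
    s=get_state(); print(round(s['clock'],2),'pos',s['position'].round(4),'yaw',tyaw(s).round(3),'toolz',R.from_quat(np.roll(s['ee_rot'],-1)).as_matrix()[:,2].round(3),'q',s['qpos'].round(2),'F',s['contact_force'].round(1),'M',s['moment'].round(2),'w',s['width'].round(4))
                                                                                                                                                                                                                                                            ^^^^^^^^^^^^^^^^
AttributeError: 'float' object has no attribute 'round'
```

```bash
sed -i "s/s\['width'\].round(4)/s['width']/;s/'F',s\['contact_force'\].round(1)/'F',np.round(s['contact_force'],1)/" st.py; echo ok
```

```text
ok
```

Request:
{"op": "play_rows", "data": {"series": [{"dx": -3, "dy": 6, "dz": -16, "turn": 0.02, "fingers": -1}, {"dx": -3, "dy": 6, "dz": -16, "turn": 0, "fingers": -1}, {"dx": 0, "dy": 1, "dz": -16, "turn": 0, "fingers": -1}, {"dx": 0, "dy": 1, "dz": -16, "turn": 0, "fingers": -1}, {"dx": 0, "dy": 0, "dz": 0, "turn": 0, "fingers": -1}]}}

```text
clock: 11.28
position: [0.4988, 0.2787, 0.0741]
ee_rot: [0.024, 0.817, -0.576, -0.005]
contact_force: [-0.9, -0.8, -0.2]
width: 0.0854
```

```bash
python3 st.py
```

```text
11.28 pos [0.4988 0.2787 0.0741] yaw -1.227 toolz [-0.036 -0.034 -0.999] q [ 0.4   0.43  1.72 -0.02  1.04  1.64] F [-0.9 -0.8 -0.2] M [ 0.02  0.02 -0.02] w 0.08539035441570898
```

Request:
{"op": "play_rows", "data": {"series": [{"dx": -3, "dy": -4, "dz": -14, "turn": 0, "fingers": -1}, {"dx": -2, "dy": -3, "dz": -14, "turn": 0, "fingers": -1}, {"dx": 0, "dy": 0, "dz": -12, "turn": 0, "fingers": -1}, {"dx": 0, "dy": 0, "dz": -8, "turn": 0, "fingers": -1}, {"dx": 0, "dy": 0, "dz": 0, "turn": 0, "fingers": -1}]}}

```text
clock: 11.7
position: [0.4981, 0.2745, 0.0343]
ee_rot: [0.018, 0.818, -0.575, -0.001]
contact_force: [-0.6, 1.3, 0.2]
width: 0.0854
```

```bash
python3 st.py
```

```text
11.7 pos [0.4981 0.2745 0.0343] yaw -1.225 toolz [-0.021 -0.028 -0.999] q [ 0.39  0.47  1.78 -0.02  0.93  1.63] F [-0.6  1.3  0.2] M [ 0.03 -0.04  0.  ] w 0.08538602645823284
```

Request:
{"op": "play_rows", "data": {"series": [{"dx": -3, "dy": -3, "dz": -8, "turn": 0, "fingers": -1}, {"dx": -2, "dy": -3, "dz": -8, "turn": 0, "fingers": -1}, {"dx": 0, "dy": 0, "dz": 0, "turn": 0, "fingers": -1}]}}

```text
clock: 11.95
position: [0.4948, 0.2692, 0.0206]
ee_rot: [0.015, 0.818, -0.575, 0.001]
contact_force: [0.1, -0.0, 0.4]
width: 0.0854
```

```bash
python3 st.py
```

```text
11.95 pos [0.4948 0.2692 0.0206] yaw -1.225 toolz [-0.016 -0.025 -1.   ] q [ 0.39  0.48  1.81 -0.02  0.88  1.63] F [ 0.1 -0.   0.4] M [-0.   -0.01  0.  ] w 0.08544779609371796
```

Request:
{"op": "play_rows", "data": {"series": [{"dx": 0, "dy": 0, "dz": -2, "turn": 0, "fingers": 1}, {"dx": 0, "dy": 0, "dz": -1, "turn": 0, "fingers": 1}, {"dx": 0, "dy": 0, "dz": 0, "turn": 0, "fingers": 1}, {"dx": 0, "dy": 0, "dz": 0, "turn": 0, "fingers": 1}, {"dx": 0, "dy": 0, "dz": 0, "turn": 0, "fingers": 1}, {"dx": 0, "dy": 0, "dz": 0, "turn": 0, "fingers": 1}, {"dx": 0, "dy": 0, "dz": 0, "turn": 0, "fingers": 1}], "squeeze": 80}}

```text
clock: 12.53
position: [0.4957, 0.2692, 0.0187]
ee_rot: [0.014, 0.818, -0.575, 0.002]
contact_force: [-0.8, -0.4, -1.5]
width: 0.0178
```

```bash
python3 st.py
```

```text
12.53 pos [0.4957 0.2692 0.0187] yaw -1.225 toolz [-0.014 -0.025 -1.   ] q [ 0.39  0.48  1.81 -0.02  0.87  1.63] F [-0.8 -0.4 -1.5] M [ 0.01 -0.   -0.06] w 0.017842201347017368
```

Request:
{"op": "play_rows", "data": {"series": [{"dx": 0, "dy": 0, "dz": 10, "turn": 0, "fingers": 1}, {"dx": 0, "dy": 0, "dz": 12, "turn": 0, "fingers": 1}, {"dx": 0, "dy": 0, "dz": 12, "turn": 0, "fingers": 1}, {"dx": 0, "dy": 0, "dz": 12, "turn": 0, "fingers": 1}, {"dx": 0, "dy": 0, "dz": 12, "turn": 0, "fingers": 1}, {"dx": 0, "dy": 0, "dz": 12, "turn": 0, "fingers": 1}, {"dx": 0, "dy": 0, "dz": 12, "turn": 0, "fingers": 1}, {"dx": 0, "dy": 0, "dz": 12, "turn": 0, "fingers": 1}, {"dx": 0, "dy": 0, "dz": 12, "turn": 0, "fingers": 1}, {"dx": 0, "dy": 0, "dz": 12, "turn": 0, "fingers": 1}, {"dx": 0, "dy": 0, "dz": 0, "turn": 0, "fingers": 1}]}}

```text
clock: 13.45
position: [0.4889, 0.2673, 0.1425]
ee_rot: [0.02, 0.818, -0.575, -0.003]
contact_force: [0.9, -0.1, -2.7]
width: 0.018
```

```bash
python3 st.py
```

```text
13.45 pos [0.4889 0.2673 0.1425] yaw -1.224 toolz [-0.028 -0.029 -0.999] q [ 0.39  0.34  1.67 -0.02  1.17  1.62] F [ 0.9 -0.1 -2.7] M [-0.03  0.05  0.01] w 0.017951255343613796
```

Request:
{"op": "play_rows", "data": {"series": [{"dx": -8, "dy": -15, "dz": 10, "turn": 0.01, "fingers": 1}, {"dx": -10, "dy": -28, "dz": 4, "turn": 0.012, "fingers": 1}, {"dx": -10, "dy": -30, "dz": 2, "turn": 0.012, "fingers": 1}, {"dx": -10, "dy": -30, "dz": 0, "turn": 0.012, "fingers": 1}, {"dx": -10, "dy": -30, "dz": 0, "turn": 0.012, "fingers": 1}, {"dx": -10, "dy": -30, "dz": 0, "turn": 0.012, "fingers": 1}, {"dx": -10, "dy": -30, "dz": 0, "turn": 0.012, "fingers": 1}, {"dx": -10, "dy": -30, "dz": 0, "turn": 0.012, "fingers": 1}, {"dx": -10, "dy": -30, "dz": 0, "turn": 0.012, "fingers": 1}, {"dx": -10, "dy": -30, "dz": 0, "turn": 0.012, "fingers": 1}, {"dx": -10, "dy": -30, "dz": 0, "turn": 0.012, "fingers": 1}, {"dx": -10, "dy": -30, "dz": 0, "turn": 0.012, "fingers": 1}, {"dx": -10, "dy": -30, "dz": 0, "turn": 0.012, "fingers": 1}, {"dx": -10, "dy": -30, "dz": 0, "turn": 0.012, "fingers": 1}, {"dx": -10, "dy": -30, "dz": 0, "turn": 0.012, "fingers": 1}, {"dx": -8, "dy": -20, "dz": 0, "turn": 0.012, "fingers": 1}, {"dx": 0, "dy": 0, "dz": 0, "turn": 0, "fingers": 1}]}}

```text
clock: 14.87
position: [0.3154, -0.2005, 0.1543]
ee_rot: [0.022, 0.874, -0.485, -0.004]
contact_force: [0.4, 0.3, -2.6]
width: 0.0173
```

```bash
python3 st.py
```

```text
14.87 pos [ 0.3154 -0.2005  0.1543] yaw -1.013 toolz [-0.029 -0.035 -0.999] q [-0.71  0.05  2.03 -0.05  1.06  0.33] F [ 0.4  0.3 -2.6] M [-0.06  0.13  0.01] w 0.017347495488078585
```

```bash
python3 - <<'E'
from h import *
s=get_state(); W=get_image('wrist'); np.savez('pics/w6',p=s['position'],q=s['ee_rot'])
for z in (1,): f=fithex(W,s,.478,-.142,.01); print(f, f[3]%(np.pi/3))
C=W['pixels'][:,:,::-1].copy(); save(W,'w6raw')
p=proj(W,hexpts(f[1],f[2],f[3],.079),s); cv2.polylines(C,[np.int32(p)],True,(0,0,255),1)
cv2.imwrite('pics/w6.png',C)
E
```

```text
(12.088027954101562, np.float64(0.46599999999999997), np.float64(-0.154), np.float64(0.4886921905584123)) 0.4886921905584123
```

View pics/w6.png

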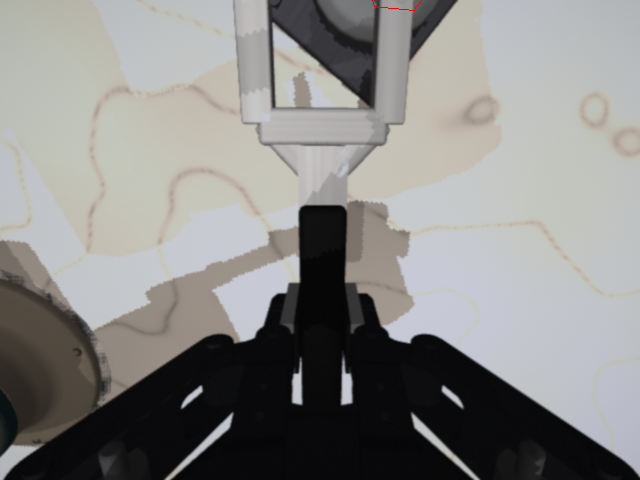

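The nut is off the top of this picture. The spanner is square in the grip, with its throat edge at row 108 and prong inner edges at columns 272 and 377. I'll work out the jaw's offset from the TCP.

```bash
python3 - <<'E'
from h import *
W=get_image('wrist'); H=np.array(W['hand_eye'])
def ut(px,z):
    p=cv2.undistortPoints(np.array(px,float).reshape(-1,1,2),K(W),np.array(W['dist'],float)).reshape(-1,2)
    d=np.c_[p,np.ones(len(p))]@H[:3,:3].T; c=H[:3,3]; return c+d*((z-c[2])/d[:,2])[:,None]
print('throat/inner',ut([(272,106),(377,106),(272,20),(379,20)],.0027).round(4))
print('handle front',ut([(300,207),(347,207)],-.0013).round(4))
for k in ('top',):
    T=get_image(k); m=masks_of(T,'nut_mid'); print([(a['p'],unproj(T,[a['xy']],.079)[0].round(4)) for a in m[:1]])
    f=fithex(T,None,.48,-.145,.01); print(f)
E
python3 st.py
```

```text
throat/inner [[-0.0188 -0.0867  0.0027]
 [ 0.0208 -0.0867  0.0027]
 [-0.0175 -0.1148  0.0027]
 [ 0.02   -0.1149  0.0027]]
handle front [[-0.0088 -0.0487 -0.0013]
 [ 0.0101 -0.0487 -0.0013]]
[(0.51, array([ 0.4874, -0.1521,  0.079 ]))]
(68.03936004638672, np.float64(0.4745), np.float64(-0.1435), np.float64(0.0))
15.07 pos [ 0.3165 -0.1963  0.1541] yaw -1.01 toolz [-0.029 -0.031 -0.999] q [-0.7   0.05  2.03 -0.05  1.06  0.33] F [-0.5  0.2 -2.6] M [-0.04  0.15 -0.03] w 0.017817079260291767
```

The jaw is 108.7 mm ahead of the TCP and 1 mm to +x. The top camera puts the nut yaw at 0.0, matching the pinch. The target tool yaw is -1.047 and the engaged TCP is about (0.383,-0.196,0.077). I'm descending to the pre-insert point at (0.336,-0.223).

Request:
{"op": "play_rows", "data": {"series": [{"dx": 5, "dy": -7, "dz": 0, "turn": -0.02, "fingers": 1}, {"dx": 5, "dy": -7, "dz": -10, "turn": -0.015, "fingers": 1}, {"dx": 5, "dy": -7, "dz": -12, "turn": 0, "fingers": 1}, {"dx": 3, "dy": -4, "dz": -12, "turn": 0, "fingers": 1}, {"dx": 0, "dy": 0, "dz": -12, "turn": 0, "fingers": 1}, {"dx": 0, "dy": 0, "dz": -12, "turn": 0, "fingers": 1}, {"dx": 0, "dy": 0, "dz": 0, "turn": 0, "fingers": 1}]}}

```text
clock: 15.65
position: [0.3418, -0.2206, 0.0915]
ee_rot: [0.02, 0.867, -0.497, -0.003]
contact_force: [-1.1, 0.0, -2.6]
width: 0.0176
```

```bash
python3 st.py
```

```text
15.65 pos [ 0.3418 -0.2206  0.0915] yaw -1.04 toolz [-0.025 -0.033 -0.999] q [-0.71  0.18  2.07 -0.05  0.89  0.37] F [-1.1  0.  -2.6] M [-0.02  0.16 -0.  ] w 0.017578453452734292
```

Request:
{"op": "play_rows", "data": {"series": [{"dx": -3, "dy": -1, "dz": -7, "turn": 0, "fingers": 1}, {"dx": -3, "dy": -1, "dz": -6, "turn": 0, "fingers": 1}, {"dx": 0, "dy": 0, "dz": 0, "turn": 0, "fingers": 1}]}}

```text
clock: 15.9
position: [0.337, -0.2224, 0.0766]
ee_rot: [0.02, 0.868, -0.496, -0.003]
contact_force: [-0.2, -0.1, -2.7]
width: 0.0176
```

```bash
python3 st.py
```

```text
15.9 pos [ 0.337  -0.2224  0.0766] yaw -1.038 toolz [-0.025 -0.032 -0.999] q [-0.72  0.2   2.1  -0.05  0.84  0.35] F [-0.2 -0.1 -2.7] M [-0.07  0.14  0.03] w 0.01760438154485989
```

Request:
{"op": "play_rows", "data": {"series": [{"dx": 4.3, "dy": 2.5, "dz": 0, "turn": 0, "fingers": 1}, {"dx": 4.3, "dy": 2.5, "dz": 0, "turn": 0, "fingers": 1}, {"dx": 4.3, "dy": 2.5, "dz": 0, "turn": 0, "fingers": 1}, {"dx": 4.3, "dy": 2.5, "dz": 0, "turn": 0, "fingers": 1}, {"dx": 4.3, "dy": 2.5, "dz": 0, "turn": 0, "fingers": 1}, {"dx": 0, "dy": 0, "dz": 0, "turn": 0, "fingers": 1}]}}

```text
clock: 16.4
position: [0.3622, -0.2094, 0.0782]
ee_rot: [0.02, 0.868, -0.497, -0.0]
contact_force: [-0.5, 0.8, -3.1]
width: 0.0177
```

```bash
python3 st.py; python3 - <<'E'
from h import *
W=get_image('wrist'); cv2.imwrite('pics/w7.png',W['pixels'][:,:,::-1])
E
```

```text
16.4 pos [ 0.3622 -0.2094  0.0782] yaw -1.039 toolz [-0.021 -0.035 -0.999] q [-0.66  0.21  2.07 -0.05  0.86  0.42] F [-0.5  0.8 -3.1] M [-0.04  0.12 -0.04] w 0.017657797346837496
```

View pics/w7.png

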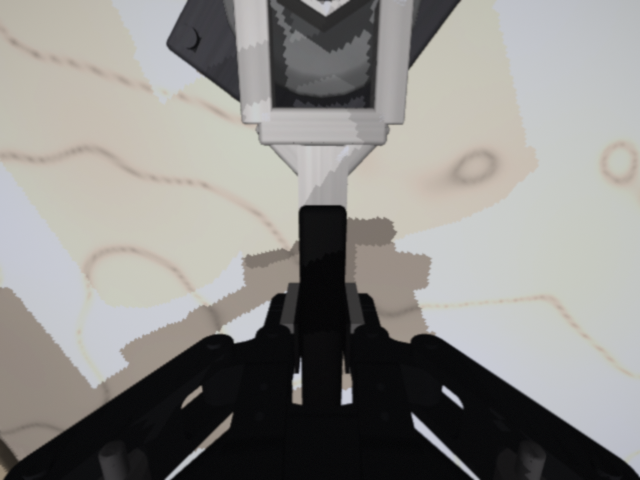

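The nut's corner shows at (327,20), centred between the prongs and in line with the handle. I'm sliding on the last 25 mm.

Request:
{"op": "play_rows", "data": {"series": [{"dx": 4.2, "dy": 2.8, "dz": 0, "turn": 0, "fingers": 1}, {"dx": 4.2, "dy": 2.8, "dz": 0, "turn": 0, "fingers": 1}, {"dx": 4.2, "dy": 2.8, "dz": 0, "turn": 0, "fingers": 1}, {"dx": 4.2, "dy": 2.8, "dz": 0, "turn": 0, "fingers": 1}, {"dx": 3.5, "dy": 2.2, "dz": 0, "turn": 0, "fingers": 1}, {"dx": 0, "dy": 0, "dz": 0, "turn": 0, "fingers": 1}]}}

```text
clock: 16.95
position: [0.3848, -0.1954, 0.0787]
ee_rot: [0.021, 0.868, -0.497, 0.0]
contact_force: [-0.4, -0.4, -2.1]
width: 0.018
```

```bash
python3 st.py
```

```text
16.95 pos [ 0.3848 -0.1954  0.0787] yaw -1.039 toolz [-0.02  -0.036 -0.999] q [-0.6   0.23  2.04 -0.05  0.87  0.48] F [-0.4 -0.4 -2.1] M [-0.05  0.07  0.02] w 0.017976581006824647
```

Request:
{"op": "play_rows", "data": {"series": [{"dx": -2.6, "dy": 4.7, "dz": 0, "turn": -0.05, "fingers": 1}, {"dx": -2.4, "dy": 4.9, "dz": 0, "turn": -0.05, "fingers": 1}, {"dx": -2.1, "dy": 5, "dz": 0, "turn": -0.05, "fingers": 1}, {"dx": -1.9, "dy": 5.1, "dz": 0, "turn": -0.05, "fingers": 1}, {"dx": -1.6, "dy": 5.2, "dz": 0, "turn": -0.05, "fingers": 1}]}}

```text
clock: 17.37
position: [0.3771, -0.1724, 0.0791]
ee_rot: [0.022, 0.799, -0.601, 0.001]
contact_force: [0.8, -1.5, -3.3]
width: 0.0182
```

```bash
cat >> st.py <<'E'
psi=tyaw(s)+np.pi/2; N=np.array([.478,-.142]); d=N-s['position'][:2]
print('psi tool',psi,'bearing',np.arctan2(d[1],d[0]),'r',np.hypot(*d),'jaw',(s['position'][:2]+.1087*np.array([np.cos(psi),np.sin(psi)])+.001*np.array([np.sin(psi),-np.cos(psi)])).round(4))
E
python3 st.py
```

```text
17.37 pos [ 0.3771 -0.1724  0.0791] yaw -1.291 toolz [-0.025 -0.037 -0.999] q [-0.56  0.21  2.07 -0.06  0.86  0.77] F [ 0.8 -1.5 -3.3] M [-0.23  0.27  1.06] w 0.018167050362555816
psi tool 0.28023461074947087 bearing 0.29260542833377656 r 0.10539931184565395 jaw [ 0.4818 -0.1433]
```

Request:
{"op": "play_rows", "data": {"series": [{"dx": -2.0, "dy": 5.8, "dz": -0.3, "turn": -0.05, "fingers": 1}, {"dx": -1.7, "dy": 5.8, "dz": -0.3, "turn": -0.05, "fingers": 1}, {"dx": -1.4, "dy": 5.8, "dz": -0.3, "turn": -0.05, "fingers": 1}, {"dx": -1.0, "dy": 5.8, "dz": -0.3, "turn": -0.05, "fingers": 1}]}}

```text
clock: 17.7
position: [0.3729, -0.1519, 0.0785]
ee_rot: [0.025, 0.737, -0.675, 0.003]
contact_force: [1.1, -2.2, -2.9]
width: 0.0176
```

```bash
python3 st.py
```

```text
17.7 pos [ 0.3729 -0.1519  0.0785] yaw -1.483 toolz [-0.03  -0.041 -0.999] q [-0.52  0.2   2.09 -0.07  0.86  1.01] F [ 1.1 -2.2 -2.9] M [-0.19  0.07  0.92] w 0.017612607006817233
psi tool 0.08817941540372298 bearing 0.09400640587586655 r 0.105554120351028 jaw [ 0.4813 -0.1433]
```

Request:
{"op": "play_rows", "data": {"series": [{"dx": -0.8, "dy": 5.8, "dz": -0.3, "turn": -0.05, "fingers": 1}, {"dx": -0.5, "dy": 5.8, "dz": -0.3, "turn": -0.05, "fingers": 1}, {"dx": -0.2, "dy": 5.8, "dz": -0.3, "turn": -0.05, "fingers": 1}, {"dx": 0.2, "dy": 5.8, "dz": -0.3, "turn": -0.05, "fingers": 1}]}}

```text
clock: 18.03
position: [0.373, -0.1311, 0.0781]
ee_rot: [-0.028, -0.669, 0.743, -0.004]
contact_force: [0.8, -2.5, -2.8]
width: 0.0178
```

```bash
python3 st.py
```

```text
18.03 pos [ 0.373  -0.1311  0.0781] yaw -1.675 toolz [-0.037 -0.044 -0.998] q [-0.46  0.19  2.1  -0.07  0.86  1.26] F [ 0.8 -2.5 -2.8] M [-0.15  0.08  0.87] w 0.01777995345311226
psi tool -0.10405158120011482 bearing -0.10302145147281659 r 0.10551605300744864 jaw [ 0.4811 -0.1434]
```

Request:
{"op": "play_rows", "data": {"series": [{"dx": 0.4, "dy": 5.6, "dz": 0, "turn": -0.05, "fingers": 1}, {"dx": 0.7, "dy": 5.6, "dz": 0, "turn": -0.05, "fingers": 1}]}}

```text
clock: 18.2
position: [0.3745, -0.1209, 0.0783]
ee_rot: [-0.03, -0.632, 0.774, -0.004]
contact_force: [1.6, -3.6, -3.5]
width: 0.0175
```

```bash
python3 st.py
```

```text
18.2 pos [ 0.3745 -0.1209  0.0783] yaw -1.771 toolz [-0.041 -0.044 -0.998] q [-0.44  0.19  2.1  -0.08  0.87  1.38] F [ 1.6 -3.6 -3.5] M [0.03 0.01 0.97] w 0.01748562227799995
psi tool -0.20030642207259008 bearing -0.20082937174722737 r 0.10557357380883128 jaw [ 0.4809 -0.1435]
```

Request:
{"op": "play_rows", "data": {"series": [{"dx": 1, "dy": 5.5, "dz": 0, "turn": -0.04, "fingers": 1}, {"dx": 1.2, "dy": 5.5, "dz": 0, "turn": -0.04, "fingers": 1}]}}

```text
clock: 18.37
position: [0.3769, -0.1118, 0.0785]
ee_rot: [-0.032, -0.602, 0.798, -0.005]
contact_force: [-0.5, -6.6, -3.7]
width: 0.0176
```

```bash
python3 st.py
```

```text
18.37 pos [ 0.3769 -0.1118  0.0785] yaw -1.847 toolz [-0.045 -0.047 -0.998] q [-0.41  0.19  2.1  -0.08  0.87  1.49] F [-0.5 -6.6 -3.7] M [-0.67  0.23  0.5 ] w 0.017607635640154985
psi tool -0.27631745461407675 bearing -0.2906459478142711 r 0.10550022382154571 jaw [ 0.4812 -0.1424]
```

Request:
{"op": "play_rows", "data": {"series": [{"dx": 1.2, "dy": 4.5, "dz": 0, "turn": -0.04, "fingers": 1}, {"dx": 1.4, "dy": 4.5, "dz": 0, "turn": -0.04, "fingers": 1}]}}

```text
clock: 18.53
position: [0.3793, -0.1046, 0.0786]
ee_rot: [-0.035, -0.572, 0.82, -0.005]
contact_force: [-0.3, -4.2, -4.4]
width: 0.0178
```

```bash
python3 st.py
```

```text
18.53 pos [ 0.3793 -0.1046  0.0786] yaw -1.923 toolz [-0.05  -0.048 -0.998] q [-0.39  0.2   2.09 -0.08  0.88  1.59] F [-0.3 -4.2 -4.4] M [-0.17  0.12  0.78] w 0.01778368207782182
psi tool -0.3520738996472226 bearing -0.3624317880906958 r 0.10552193635888606 jaw [ 0.481 -0.143]
```

Request:
{"op": "play_rows", "data": {"series": [{"dx": 1.5, "dy": 4.5, "dz": 0, "turn": -0.04, "fingers": 1}, {"dx": 1.7, "dy": 4.5, "dz": 0, "turn": -0.04, "fingers": 1}]}}

```text
clock: 18.7
position: [0.382, -0.0982, 0.0785]
ee_rot: [-0.038, -0.541, 0.84, -0.006]
contact_force: [-1.4, -8.2, -4.4]
width: 0.0177
```

```bash
python3 st.py; python3 - <<'E'
from h import *
W=get_image('wrist'); cv2.imwrite('pics/w8.png',W['pixels'][:,:,::-1])
E
```

```text
18.7 pos [ 0.382  -0.0982  0.0785] yaw -1.996 toolz [-0.057 -0.052 -0.997] q [-0.37  0.2   2.09 -0.09  0.89  1.69] F [-1.4 -8.2 -4.4] M [-0.78  0.38  1.23] w 0.017657655826728662
psi tool -0.4248235847479591 bearing -0.4281917407144056 r 0.1055193205931024 jaw [ 0.4806 -0.1439]
```

View pics/w8.png

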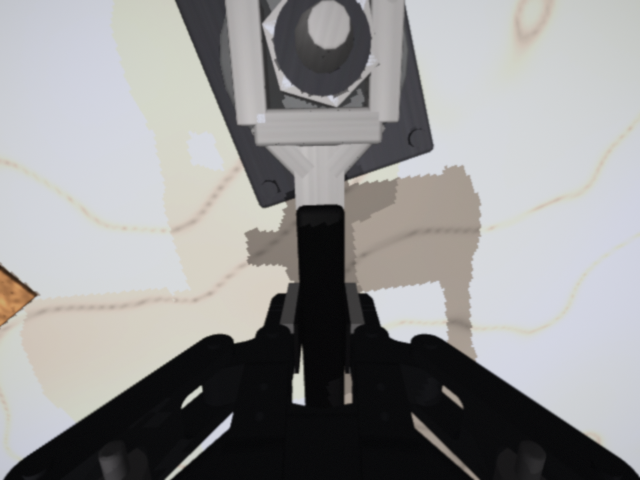

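The nut centre is at about (322,35), with a corner at about (340,105), roughly 14° off the handle. The torque has risen to about 2 N m, so it should be at its stop. I'll check the nut's yaw by a fit.

```bash
python3 - <<'E'
from h import *
s=get_state(); W=get_image('wrist')
f=fithex(W,s,.479,-.142,.01); print(f,'mod',f[3]%(np.pi/3))
P=unproj(W,[(340,105),(380,62),(323,45)],.079,s)[:,:2]; print(P, [np.arctan2(*(p-np.array([.478,-.142]))[::-1])%(np.pi/3) for p in P[:2]])
C=W['pixels'][:180,200:440,::-1].copy(); p=proj(W,hexpts(f[1],f[2],f[3],.079),s); C=cv2.resize(C,None,fx=3,fy=3); cv2.polylines(C,[np.int32((p-[200,0]+.5)*3)],True,(0,0,255),1)
cv2.imwrite('pics/c8.png',C)
E
python3 st.py
```

```text
(88.4578857421875, np.float64(0.479), np.float64(-0.1415), np.float64(0.3316125578789226)) mod 0.3316125578789226
[[ 0.45859852 -0.13947417]
 [ 0.46567395 -0.15786279]
 [ 0.47849947 -0.14170128]] [np.float64(0.9177379771982053), np.float64(0.9102120754421803)]
18.8 pos [ 0.3823 -0.098   0.0785] yaw -1.994 toolz [-0.056 -0.051 -0.997] q [-0.37  0.2   2.09 -0.09  0.89  1.69] F [-0.6 -6.9 -3.8] M [-0.62  0.23  0.93] w 0.017511056667760833
psi tool -0.423662971645399 bearing -0.431054106374827 r 0.1053781879163531 jaw [ 0.4809 -0.1436]
```

View pics/c8.png

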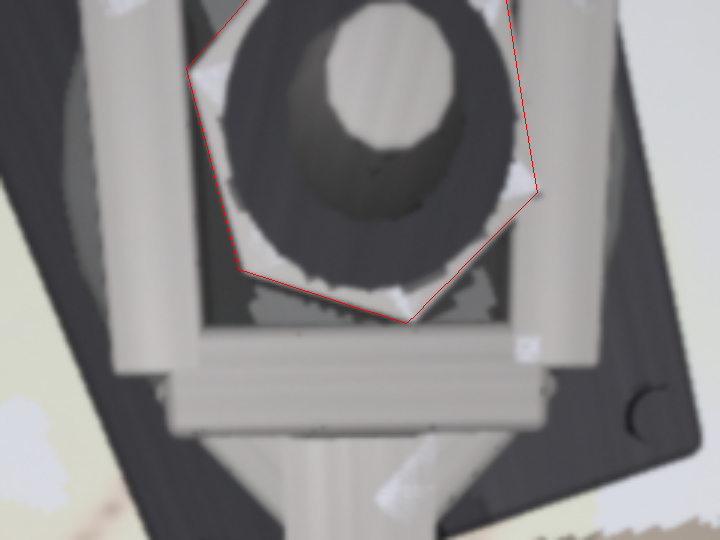

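The fit lies on the nut: yaw -0.715, against about 0.0 when snug, so clamp is about 0.7. One more firm tangential push will confirm the stop.

Request:
{"op": "play_rows", "data": {"series": [{"dx": 2, "dy": 5, "dz": 0, "turn": -0.02, "fingers": 1}, {"dx": 2, "dy": 5, "dz": 0, "turn": -0.02, "fingers": 1}]}}

```text
clock: 18.97
position: [0.3841, -0.0937, 0.0786]
ee_rot: [-0.044, -0.53, 0.847, -0.01]
contact_force: [-3.7, -14.9, -2.8]
width: 0.0178
```

```bash
python3 st.py; python3 - <<'E'
from h import *
s=get_state(); W=get_image('wrist')
f=fithex(W,s,.479,-.142,.01); print(f,'mod',f[3]%(np.pi/3))
E
```

```text
18.97 pos [ 0.3841 -0.0937  0.0786] yaw -2.021 toolz [-0.064 -0.063 -0.996] q [-0.34  0.21  2.08 -0.1   0.9   1.75] F [ -3.7 -14.9  -2.8] M [-1.98  0.91  0.87] w 0.017826238061552722
psi tool -0.45038410703536513 bearing -0.47509949968928666 r 0.10554450241662679 jaw [ 0.4816 -0.1419]
(82.55160522460938, np.float64(0.479), np.float64(-0.1415), np.float64(0.3490658503988659)) mod 0.3490658503988659
```

The nut stayed put under about 2.6 N m, so it is at its stop. I'm easing the load off, then withdrawing along the handle.

Request:
{"op": "play_rows", "data": {"series": [{"dx": -1.5, "dy": -3.5, "dz": 0, "turn": 0.03, "fingers": 1}, {"dx": -1.5, "dy": -3.5, "dz": 0, "turn": 0.03, "fingers": 1}, {"dx": 0, "dy": 0, "dz": 0, "turn": 0, "fingers": 1}]}}

```text
clock: 19.27
position: [0.3814, -0.1004, 0.078]
ee_rot: [-0.044, -0.558, 0.829, -0.01]
contact_force: [-0.4, -0.1, -3.7]
width: 0.018
```

```bash
python3 st.py
```

```text
19.27 pos [ 0.3814 -0.1004  0.078 ] yaw -1.956 toolz [-0.061 -0.066 -0.996] q [-0.36  0.2   2.09 -0.11  0.89  1.67] F [-0.4 -0.1 -3.7] M [ 0.68 -0.24  0.18] w 0.017950655989502958
psi tool -0.3853630909789847 bearing -0.4065181958511515 r 0.10522269903200393 jaw [ 0.4817 -0.1422]
```

Request:
{"op": "play_rows", "data": {"series": [{"dx": -0.5, "dy": -1.5, "dz": 0, "turn": 0.02, "fingers": 1}, {"dx": -4.7, "dy": 1.7, "dz": 0, "turn": 0, "fingers": 1}, {"dx": -4.7, "dy": 1.7, "dz": 0, "turn": 0, "fingers": 1}]}}

```text
clock: 19.52
position: [0.38, -0.101, 0.079]
ee_rot: [-0.037, -0.565, 0.824, -0.018]
contact_force: [10.1, -4.6, -11.2]
width: 0.018
```

```bash
python3 st.py
```

```text
19.52 pos [ 0.38  -0.101  0.079] yaw -1.939 toolz [-0.041 -0.072 -0.997] q [-0.36  0.19  2.1  -0.11  0.86  1.65] F [ 10.1  -4.6 -11.2] M [ 0.33 -1.36  0.04] w 0.01804547620370892
psi tool -0.36848563102542387 bearing -0.39664011653520037 r 0.10622016968874916 jaw [ 0.4811 -0.1411]
```

There is resistance: the jaw is still skewed on the nut. I'm turning the handle back a little more within the play.

Request:
{"op": "play_rows", "data": {"series": [{"dx": 0, "dy": 0, "dz": 0, "turn": 0.03, "fingers": 1}, {"dx": -1, "dy": -2.5, "dz": 0, "turn": 0.03, "fingers": 1}, {"dx": -1, "dy": -2.5, "dz": 0, "turn": 0.03, "fingers": 1}, {"dx": 0, "dy": 0, "dz": 0, "turn": 0, "fingers": 1}]}}

```text
clock: 19.85
position: [0.3778, -0.109, 0.0784]
ee_rot: [-0.038, -0.6, 0.799, -0.022]
contact_force: [2.9, -2.2, -8.8]
width: 0.0178
```

```bash
python3 st.py; python3 - <<'E'
from h import *
s=get_state(); W=get_image('wrist')
f=fithex(W,s,.479,-.142,.006); print(f,'mod',f[3]%(np.pi/3))
H=np.array(W['hand_eye'])
C=W['pixels'][:200,190:450,::-1].copy(); p=proj(W,hexpts(f[1],f[2],f[3],.079),s); C=cv2.resize(C,None,fx=3,fy=3); cv2.polylines(C,[np.int32((p-[190,0]+.5)*3)],True,(0,0,255),1)
cv2.imwrite('pics/c9.png',C); save(W,'w9')
E
```

```text
19.85 pos [ 0.3778 -0.109   0.0784] yaw -1.852 toolz [-0.034 -0.08  -0.996] q [-0.38  0.19  2.11 -0.12  0.85  1.55] F [ 2.9 -2.2 -8.8] M [ 0.46 -0.09 -0.43] w 0.01777516090981417
psi tool -0.2811334779758081 bearing -0.31822265658098237 r 0.10553891015206103 jaw [ 0.4819 -0.1401]
(87.61099243164062, np.float64(0.4785), np.float64(-0.1415), np.float64(0.4363323129985824)) mod 0.4363323129985824
```

View pics/c9.png

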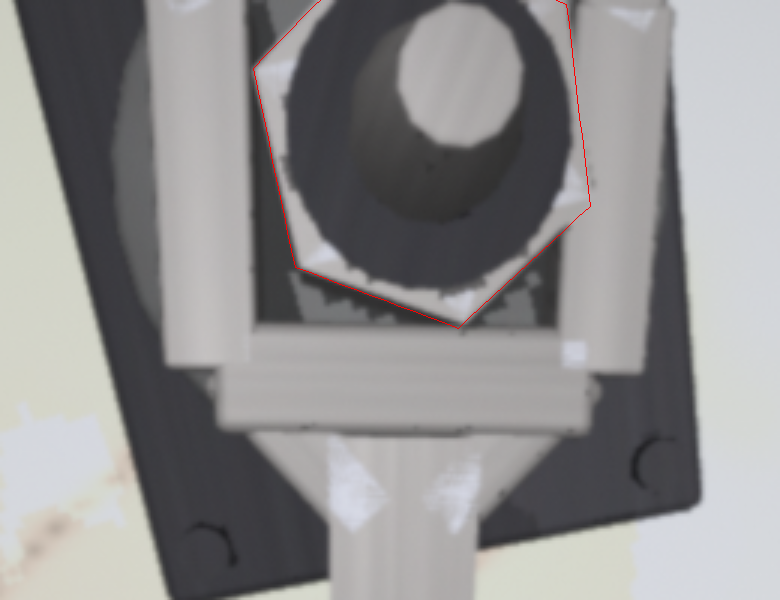

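The fit shows the nut followed the spanner back by about 0.09 rad, so the jaw is wedged rather than loose. I'll turn it clockwise again to the stop, unload it, and pull off harder along the handle.

Request:
{"op": "play_rows", "data": {"series": [{"dx": 1.3, "dy": 4.5, "dz": -1, "turn": -0.03, "fingers": 1}, {"dx": 1.4, "dy": 4.5, "dz": -0.5, "turn": -0.03, "fingers": 1}, {"dx": 1.5, "dy": 4.5, "dz": 0, "turn": -0.03, "fingers": 1}, {"dx": 1.6, "dy": 4.5, "dz": 0, "turn": -0.02, "fingers": 1}], "squeeze": 120}}

```text
clock: 20.23
position: [0.3825, -0.0964, 0.0772]
ee_rot: [-0.043, -0.553, 0.832, -0.023]
contact_force: [-2.8, -14.9, -4.7]
width: 0.0164
```

```bash
cat > nf.py <<'E'
from h import *
s=get_state(); W=get_image('wrist')
f=fithex(W,s,.479,-.142,.006); print(f,'mod',f[3]%(np.pi/3))
E
python3 st.py; python3 nf.py
```

```text
20.23 pos [ 0.3825 -0.0964  0.0772] yaw -1.968 toolz [-0.047 -0.087 -0.995] q [-0.34  0.2   2.1  -0.13  0.86  1.72] F [ -2.8 -14.9  -4.7] M [-1.58  0.55 -0.27] w 0.016367598393283684
psi tool -0.39766136788477535 bearing -0.44580613848175954 r 0.10580565292138076 jaw [ 0.4824 -0.1394]
(89.91681671142578, np.float64(0.479), np.float64(-0.1415), np.float64(0.3839724354387525)) mod 0.3839724354387525
```

Request:
{"op": "play_rows", "data": {"series": [{"dx": 2.4, "dy": 6, "dz": 0, "turn": -0.03, "fingers": 1}, {"dx": 2.6, "dy": 6, "dz": 0, "turn": -0.03, "fingers": 1}]}}

```text
clock: 20.45
position: [0.3847, -0.0918, 0.0778]
ee_rot: [-0.052, -0.531, 0.846, -0.027]
contact_force: [-4.2, -19.9, -7.1]
width: 0.0166
```

```bash
python3 st.py; python3 nf.py
```

```text
20.45 pos [ 0.3847 -0.0918  0.0778] yaw -2.02 toolz [-0.06  -0.101 -0.993] q [-0.31  0.21  2.09 -0.15  0.88  1.81] F [ -4.2 -19.9  -7.1] M [-2.19  0.74  0.48] w 0.016603351312791167
psi tool -0.4491499858510486 bearing -0.4934534842887159 r 0.10596890229220612 jaw [ 0.4822 -0.1399]
(83.81990814208984, np.float64(0.479), np.float64(-0.1415), np.float64(0.3490658503988659)) mod 0.3490658503988659
```

Request:
{"op": "play_rows", "data": {"series": [{"dx": -1.5, "dy": -3.5, "dz": 0, "turn": 0.03, "fingers": 1}, {"dx": -1.5, "dy": -3.5, "dz": 0, "turn": 0.03, "fingers": 1}, {"dx": 0, "dy": 0, "dz": 0, "turn": 0, "fingers": 1}]}}

```text
clock: 20.75
position: [0.3818, -0.0992, 0.0772]
ee_rot: [-0.052, -0.557, 0.828, -0.029]
contact_force: [1.6, -2.1, -7.3]
width: 0.0164
```

```bash
python3 st.py; python3 nf.py
```

```text
20.75 pos [ 0.3818 -0.0992  0.0772] yaw -1.957 toolz [-0.054 -0.106 -0.993] q [-0.33  0.2   2.1  -0.15  0.86  1.73] F [ 1.6 -2.1 -7.3] M [ 0.99 -0.38  0.15] w 0.016369064526757446
psi tool -0.38649319984641983 bearing -0.4181363709935213 r 0.10529030453628084 jaw [ 0.4821 -0.1411]
(86.32142639160156, np.float64(0.479), np.float64(-0.1415), np.float64(0.3839724354387525)) mod 0.3839724354387525
```

Request:
{"op": "play_rows", "data": {"series": [{"dx": -11, "dy": 4.4, "dz": 0, "turn": 0, "fingers": 1}, {"dx": -14, "dy": 5.6, "dz": 0, "turn": 0, "fingers": 1}]}}

```text
clock: 20.97
position: [0.379, -0.0969, 0.081]
ee_rot: [-0.037, -0.557, 0.828, -0.048]
contact_force: [21.5, -20.0, -10.4]
width: 0.0163
```

```bash
python3 st.py; python3 nf.py
```

```text
20.97 pos [ 0.379  -0.0969  0.081 ] yaw -1.96 toolz [-0.008 -0.121 -0.993] q [-0.32  0.17  2.13 -0.16  0.82  1.75] F [ 21.5 -20.  -10.4] M [-3.38 -3.79 -0.56] w 0.01631951473057428
psi tool -0.3892746462288492 bearing -0.4270853583985955 r 0.10876046661152933 jaw [ 0.4792 -0.1391]
(90.51053619384766, np.float64(0.4785), np.float64(-0.1415), np.float64(0.3490658503988659)) mod 0.3490658503988659
```

Request:
{"op": "play_rows", "data": {"series": [{"dx": -14, "dy": 2, "dz": -1, "turn": 0.01, "fingers": 1}, {"dx": -15, "dy": 3, "dz": -1, "turn": 0.01, "fingers": 1}]}}

```text
clock: 21.18
position: [0.349, -0.0919, 0.0809]
ee_rot: [-0.038, -0.567, 0.821, -0.049]
contact_force: [-0.5, 0.3, -2.7]
width: 0.0166
```

```bash
python3 st.py; python3 nf.py
```

```text
21.18 pos [ 0.349  -0.0919  0.0809] yaw -1.936 toolz [-0.007 -0.124 -0.992] q [-0.33  0.13  2.19 -0.17  0.8   1.72] F [-0.5  0.3 -2.7] M [ 0.12  0.22 -0.01] w 0.01660038947590606
psi tool -0.36482723949233864 bearing -0.37033361045432134 r 0.13843255559766868 jaw [ 0.4501 -0.1316]
(20.83333396911621, np.float64(0.4785), np.float64(-0.142), np.float64(0.3490658503988659)) mod 0.3490658503988659
```

It's free. I'm clearing the nut and lifting.

Request:
{"op": "play_rows", "data": {"series": [{"dx": -12, "dy": 4.5, "dz": 0, "turn": 0, "fingers": 1}, {"dx": -14, "dy": 5, "dz": 0, "turn": 0, "fingers": 1}, {"dx": -5, "dy": 3, "dz": 12, "turn": 0, "fingers": 1}, {"dx": 0, "dy": 5, "dz": 15, "turn": 0, "fingers": 1}, {"dx": 0, "dy": 15, "dz": 15, "turn": 0, "fingers": 1}, {"dx": 0, "dy": 20, "dz": 15, "turn": 0.03, "fingers": 1}, {"dx": 5, "dy": 25, "dz": 15, "turn": 0.04, "fingers": 1}, {"dx": 5, "dy": 25, "dz": 5, "turn": 0.05, "fingers": 1}, {"dx": 5, "dy": 25, "dz": 0, "turn": 0.05, "fingers": 1}, {"dx": 5, "dy": 25, "dz": 0, "turn": 0.05, "fingers": 1}, {"dx": 5, "dy": 25, "dz": 0, "turn": 0.05, "fingers": 1}, {"dx": 0, "dy": 0, "dz": 0, "turn": 0, "fingers": 1}]}}

```text
clock: 22.23
position: [0.3168, 0.0972, 0.1601]
ee_rot: [-0.042, -0.674, 0.736, -0.047]
contact_force: [-0.2, 0.4, -1.8]
width: 0.0165
```

```bash
python3 st.py; python3 - <<'E'
from h import *
T=get_image('top'); f=fithex(T,None,.477,-.143,.01); print('top nut',f,f[3]%(np.pi/3)); save(T,'t9')
for l in ['mat','small_spanner']:
    for m in masks_of(T,l)[:1]:
        P=unproj(T,np.argwhere(m['region'])[:,::-1],.004)[:,:2]; print(l,m['p'],P.mean(0),cv2.minAreaRect((P*1000).astype(np.float32)))
S=get_image('side'); f=fithex(S,None,.477,-.143,.01); print('side nut',f)
E
```

```text
22.23 pos [0.3168 0.0972 0.1601] yaw -1.661 toolz [ 0.001 -0.127 -0.992] q [ 0.22 -0.    2.07 -0.14  1.1   1.95] F [-0.2  0.4 -1.8] M [ 0.16  0.11 -0.04] w 0.016523358929940613
psi tool -0.09000374289386581 bearing -0.977879619499183 r 0.28848084010325176 jaw [0.425  0.0865]
top nut (66.11475372314453, np.float64(0.475), np.float64(-0.146), np.float64(-0.45378560551852565)) 0.593411945678072
mat 0.94 [0.53527694 0.2233623 ] ((537.3155517578125, 219.79080200195312), (270.5491027832031, 231.99842834472656), 12.755142211914062)
small_spanner 0.93 [0.54705409 0.16127897] ((543.97705078125, 158.3516845703125), (166.62783813476562, 45.75262451171875), 11.1978759765625)
side nut (111.02279663085938, np.float64(0.48), np.float64(-0.143), np.float64(0.3490658503988659))
```

The side fit gives nut yaw 0.349 with a strong score, still at the stop, while the coarse top fit is ambiguous. I'll check closely after placing the spanner. I'm taking it back to its old spot on the mat.

Request:
{"op": "play_rows", "data": {"series": [{"dx": 10, "dy": 12, "dz": 0, "turn": 0.03, "fingers": 1}, {"dx": 17, "dy": 17, "dz": 0, "turn": 0.045, "fingers": 1}, {"dx": 18, "dy": 17, "dz": 0, "turn": 0.045, "fingers": 1}, {"dx": 18, "dy": 17, "dz": 0, "turn": 0.045, "fingers": 1}, {"dx": 18, "dy": 17, "dz": 0, "turn": 0.045, "fingers": 1}, {"dx": 18, "dy": 17, "dz": 0, "turn": 0.045, "fingers": 1}, {"dx": 18, "dy": 17, "dz": 0, "turn": 0.045, "fingers": 1}, {"dx": 18, "dy": 17, "dz": 0, "turn": 0.045, "fingers": 1}, {"dx": 18, "dy": 17, "dz": -10, "turn": 0.045, "fingers": 1}, {"dx": 15, "dy": 12, "dz": -15, "turn": 0.04, "fingers": 1}, {"dx": 0, "dy": 0, "dz": -15, "turn": 0, "fingers": 1}, {"dx": 0, "dy": 0, "dz": 0, "turn": 0, "fingers": 1}]}}

```text
clock: 23.43
position: [0.4875, 0.2403, 0.1157]
ee_rot: [0.042, 0.809, -0.583, 0.057]
contact_force: [-1.6, -0.0, -3.3]
width: 0.0167
```

```bash
python3 st.py
```

```text
23.43 pos [0.4875 0.2403 0.1157] yaw -1.248 toolz [ 0.044 -0.135 -0.99 ] q [ 0.42  0.35  1.75 -0.16  1.07  1.75] F [-1.6 -0.  -3.3] M [ 0.08  0.28 -0.01] w 0.01670222905230841
psi tool 0.32262248961240214 bearing -1.595767847907228 r 0.38240230056531405 jaw [0.591  0.2738]
```

Request:
{"op": "play_rows", "data": {"series": [{"dx": 3, "dy": 10, "dz": -12, "turn": 0.02, "fingers": 1}, {"dx": 3, "dy": 10, "dz": -12, "turn": 0, "fingers": 1}, {"dx": 2, "dy": 8, "dz": -14, "turn": 0, "fingers": 1}, {"dx": 0, "dy": 1, "dz": -14, "turn": 0, "fingers": 1}, {"dx": 0, "dy": 0, "dz": -10, "turn": 0, "fingers": 1}, {"dx": 0, "dy": 0, "dz": 0, "turn": 0, "fingers": 1}]}}

```text
clock: 23.93
position: [0.4967, 0.2644, 0.0507]
ee_rot: [0.044, 0.812, -0.579, 0.058]
contact_force: [0.7, -0.1, -2.1]
width: 0.0163
```

```bash
python3 st.py; python3 - <<'E'
from h import *
W=get_image('wrist'); save(W,'w10')
for l in ('spanner','small_spanner'):
    m=masks_of(W,l); print(l,[(round(a['p'],2),a['xy']) for a in m[:2]])
E
```

```text
23.93 pos [0.4967 0.2644 0.0507] yaw -1.239 toolz [ 0.044 -0.138 -0.989] q [ 0.46  0.45  1.78 -0.18  0.95  1.8 ] F [ 0.7 -0.1 -2.1] M [ 0.06  0.25 -0.01] w 0.016334317071846335
psi tool 0.3317761898946294 bearing -1.6167673871069537 r 0.40681937924911743 jaw [0.5998 0.2989]
spanner [(0.86, [322.2, 144.1])]
small_spanner [(0.87, [503.5, 205.3])]
```

Request:
{"op": "play_rows", "data": {"series": [{"dx": 0, "dy": 1, "dz": -8, "turn": 0, "fingers": 1}, {"dx": 0, "dy": 1, "dz": -8, "turn": 0, "fingers": 1}, {"dx": 0, "dy": 1, "dz": -4, "turn": 0, "fingers": 1}, {"dx": 0, "dy": 0, "dz": -3, "turn": 0, "fingers": 1}]}}

```text
clock: 24.42
position: [0.5004, 0.2691, 0.0316]
ee_rot: [0.038, 0.812, -0.58, 0.061]
contact_force: [-0.4, -0.5, -2.6]
width: 0.0165
```

```bash
python3 st.py
```

```text
24.42 pos [0.5004 0.2691 0.0316] yaw -1.241 toolz [ 0.054 -0.133 -0.99 ] q [ 0.46  0.47  1.79 -0.18  0.89  1.82] F [-0.4 -0.5 -2.6] M [0.1  0.25 0.03] w 0.016459585401798437
psi tool 0.32995596509492886 bearing -1.625210671434576 r 0.41169530852808456 jaw [0.6036 0.3034]
```

Request:
{"op": "play_rows", "data": {"series": [{"dx": 0, "dy": 0, "dz": -5, "turn": 0, "fingers": 1}, {"dx": 0, "dy": 0, "dz": -4, "turn": 0, "fingers": 1}]}}

```text
clock: 24.58
position: [0.5001, 0.2686, 0.0227]
ee_rot: [0.039, 0.812, -0.58, 0.061]
contact_force: [-4.0, -4.1, 7.0]
width: 0.0166
```

```bash
python3 st.py
```

```text
24.58 pos [0.5001 0.2686 0.0227] yaw -1.241 toolz [ 0.054 -0.134 -0.989] q [ 0.46  0.48  1.8  -0.19  0.88  1.82] F [-4.  -4.1  7. ] M [-0.09 -0.03 -0.22] w 0.016557737606890943
psi tool 0.32960806710885815 bearing -1.624683028572577 r 0.41122440157470513 jaw [0.6033 0.3029]
```

The spanner is touching the mat. I'm pressing slightly, opening and rising.

Request:
{"op": "play_rows", "data": {"series": [{"dx": 0, "dy": 0, "dz": -2, "turn": 0, "fingers": 1}, {"dx": 0, "dy": 0, "dz": 0, "turn": 0, "fingers": 0.3}, {"dx": 0, "dy": 0, "dz": 0, "turn": 0, "fingers": -0.4}, {"dx": 0, "dy": 0, "dz": 0, "turn": 0, "fingers": -1}, {"dx": 0, "dy": 0, "dz": 0, "turn": 0, "fingers": -1}, {"dx": 0, "dy": 0, "dz": 0, "turn": 0, "fingers": -1}, {"dx": 0, "dy": 0, "dz": 10, "turn": 0, "fingers": -1}, {"dx": 0, "dy": 0, "dz": 20, "turn": 0, "fingers": -1}, {"dx": -5, "dy": 0, "dz": 25, "turn": 0, "fingers": -1}, {"dx": -10, "dy": 0, "dz": 25, "turn": 0, "fingers": -1}, {"dx": -15, "dy": 0, "dz": 25, "turn": 0, "fingers": -1}, {"dx": -15, "dy": 0, "dz": 25, "turn": 0, "fingers": -1}, {"dx": 0, "dy": 0, "dz": 0, "turn": 0, "fingers": -1}]}}

```text
clock: 25.67
position: [0.4557, 0.269, 0.159]
ee_rot: [0.037, 0.811, -0.58, 0.062]
contact_force: [-0.1, 0.6, -0.3]
width: 0.0854
```

```bash
python3 look.py w11; python3 st.py | head -1
```

```text
25.6667 [0.45570946 0.26903313 0.15900864] -1.2418869633927079 [ 0.49829587  0.28449831  1.72173004 -0.15819876  1.15205227  1.80491979]
spanner 0.93 [0.5451 0.2819] yaw 0.309 ends [0.4334 0.2462] [0.6213 0.3062] 0.1972
small_spanner 0.82 [0.553  0.1666] yaw 0.18 ends [0.4594 0.1496] [0.6245 0.1796] 0.1678
mat 0.66 [0.5372 0.2257] yaw -0.245 ends [0.3709 0.2672] [0.6997 0.1851] 0.3389
25.87 pos [0.4556 0.2677 0.1532] yaw -1.241 toolz [ 0.052 -0.136 -0.989] q [ 0.5   0.29  1.73 -0.16  1.15  1.8 ] F [-0.1  0.1 -0.1] M [0.1  0.06 0.02] w 0.08555183254483797
```

The spanner's origin is back at about (0.500, 0.268) on the mat, and the small one hasn't moved. Next I'm checking the nut from close above with the wrist camera.

Request:
{"op": "play_rows", "data": {"series": [{"dx": 0, "dy": -12, "dz": 25, "turn": 0, "fingers": -1}, {"dx": -1, "dy": -28, "dz": 20, "turn": 0, "fingers": -1}, {"dx": -1, "dy": -30, "dz": 15, "turn": 0, "fingers": -1}, {"dx": -1, "dy": -30, "dz": 10, "turn": 0, "fingers": -1}, {"dx": -1, "dy": -30, "dz": 5, "turn": 0, "fingers": -1}, {"dx": -1, "dy": -30, "dz": 0, "turn": 0, "fingers": -1}, {"dx": -1, "dy": -30, "dz": 0, "turn": 0, "fingers": -1}, {"dx": -1, "dy": -30, "dz": 0, "turn": 0, "fingers": -1}, {"dx": -1, "dy": -30, "dz": 0, "turn": 0, "fingers": -1}, {"dx": -1, "dy": -30, "dz": 0, "turn": 0, "fingers": -1}, {"dx": -1, "dy": -30, "dz": 0, "turn": 0, "fingers": -1}, {"dx": -1, "dy": -30, "dz": 0, "turn": 0, "fingers": -1}, {"dx": -1, "dy": -30, "dz": 0, "turn": 0, "fingers": -1}, {"dx": 0, "dy": -15, "dz": 0, "turn": 0, "fingers": -1}, {"dx": 0, "dy": 0, "dz": 0, "turn": 0, "fingers": -1}]}}

```text
clock: 27.12
position: [0.4397, -0.1377, 0.2083]
ee_rot: [0.053, 0.813, -0.579, 0.046]
contact_force: [0.8, 0.8, 0.6]
width: 0.0854
```

```bash
python3 - <<'E'
from h import *
s=get_state(); W=get_image('wrist'); print(s['clock'],s['position'],tyaw(s))
for m in masks_of(W,'nut_mid')[:1]: print(m['p'],m['xy'],unproj(W,[m['xy']],.079,s))
f=fithex(W,s,.479,-.142,.012); print('wrist',f,f[3]%(np.pi/3)); save(W,'w12')
m=masks_of(W,'pump')[0]['region'].astype(np.uint8); 
# pump yaw: dark foot plate rectangle
P=unproj(W,np.argwhere(m)[:,::-1],.012,s)[:,:2]; print('pump rect',cv2.minAreaRect((P*1000).astype(np.float32)))
T=get_image('top'); S=get_image('side')
for im,n in((T,'top'),(S,'side')):
    print(n,'nut',fithex(im,None,.478,-.143,.008))
    for l in ['pump','spanner','small_spanner','cake','jar','spray']:
        for a in masks_of(im,l)[:1]: print(l,round(a['p'],2),a['xy'],a['region'].sum(),unproj(im,[a['xy']],.01)[0].round(3))
E
```

```text
27.1167 [ 0.43971747 -0.13771082  0.2083401 ] -1.2353181206200208
0.97 [316.4, 168.7] [[ 0.48562046 -0.13610304  0.079     ]]
wrist (92.75491333007812, np.float64(0.477), np.float64(-0.13999999999999999), np.float64(0.15707963267948966)) 0.15707963267948966
pump rect ((496.02471923828125, -143.2412109375), (110.04407501220703, 160.4137725830078), 83.95528411865234)
top nut (60.13873291015625, np.float64(0.475), np.float64(-0.1415), np.float64(-0.4712388980384689))
pump 0.93 [346.8, 306.8] 2169 [ 0.525 -0.151  0.01 ]
spanner 0.81 [144.3, 293.5] 1315 [0.555 0.276 0.01 ]
small_spanner 0.66 [198.1, 295.9] 840 [0.55  0.161 0.01 ]
cake 0.73 [328.8, 199.3] 3942 [ 0.756 -0.116  0.01 ]
jar 0.98 [229.3, 191.9] 897 [0.775 0.099 0.01 ]
spray 0.68 [498.8, 291.5] 1201 [ 0.552 -0.477  0.01 ]
side nut (110.40154266357422, np.float64(0.479), np.float64(-0.13849999999999998), np.float64(0.4014257279586958))
pump 0.7 [264.8, 286.9] 2366 [ 0.481 -0.143  0.01 ]
spanner 0.65 [274.7, 169.2] 413 [0.582 0.29  0.01 ]
small_spanner 0.71 [271.0, 199.5] 345 [0.549 0.163 0.01 ]
cake 0.92 [371.4, 259.4] 2378 [ 0.762 -0.115  0.01 ]
jar 0.95 [353.6, 195.5] 678 [0.78  0.127 0.01 ]
spray 0.82 [322.1, 381.1] 1334 [ 0.56 -0.43  0.01]
```

The wrist fit (0.157) disagrees with the side fit (about 0.37), so I'll look at how the score varies with yaw.

```bash
cat > prof.py <<'E'
from h import *
def prof(im,s,c,zs=(.079,),win=.005):
    g=cv2.GaussianBlur(cv2.cvtColor(im['pixels'],cv2.COLOR_RGB2GRAY),(0,0),.8).astype(np.float32)
    m=np.hypot(cv2.Sobel(g,5,1,0),cv2.Sobel(g,5,0,1)); out=[]
    for w in np.radians(np.arange(0,60,4)):
        out.append(max((float(np.clip(cv2.remap(m,*[np.ascontiguousarray(k) for k in proj(im,hexpts(c[0]+a,c[1]+b,w,.079),s).astype(np.float32).T],1),0,150).mean()),round(a*1e3),round(b*1e3)) for a in np.arange(-win,win+1e-4,.001) for b in np.arange(-win,win+1e-4,.001)))
    print([(d,round(o[0]),o[1],o[2]) for d,o in zip(range(0,60,4),out)])
if __name__=='__main__':
    s=get_state(); W=get_image('wrist'); print(s['position']); save(W,'w13')
    prof(W,s,(.478,-.141)); S=get_image('side'); prof(S,None,(.479,-.14)); 
E
python3 prof.py; python3 - <<'E'
import cv2; g=cv2.imread('pics/w13.png',0)
g=g[145:215,280:372]; print(g.shape)
for r in cv2.resize(g,(46,35),interpolation=cv2.INTER_AREA): print(''.join(' .:-=+*#%@'[min(9,int(v)//22)] for v in r))
E
```

```text
[ 0.44004151 -0.13450827  0.20989733]
[(0, 93, 0, 1), (4, 97, -1, 1), (8, 100, -1, 1), (12, 99, -1, 0), (16, 101, 0, 0), (20, 109, 1, 0), (24, 105, 1, 0), (28, 98, 0, 1), (32, 98, 0, 1), (36, 97, 0, 1), (40, 95, 0, 1), (44, 91, 0, 2), (48, 90, 0, 2), (52, 91, 0, 2), (56, 91, 0, 2)]
[(0, 110, 0, 1), (4, 111, 0, 1), (8, 112, 0, 2), (12, 113, 0, 2), (16, 115, 0, 2), (20, 116, 0, 2), (24, 115, 0, 2), (28, 114, 0, 1), (32, 114, 0, 1), (36, 113, 0, 1), (40, 112, 0, 1), (44, 110, 0, 1), (48, 109, 0, 1), (52, 108, -1, 1), (56, 108, 0, 1)]
(70, 92)
---=====-=======--=--------------------:::::::
--=============------------------------:::::::
--============-------------------------:::::::
-============---------------------------::::::
-============---------------------------::::::
============--:::::::::::::--------------:::::
============-::--------====+==-----------:::::
===========-::-***+++===++*#*=-----------:::::
===========-::+##*=-:::::-=**+=----------:::::
---========-:-**+-:::::::::-++=----------:::::
----=-=-==-::++=:::::::::::::=+=----------::::
--------==-:-+-:::::::::::::::=+=----
[... 390 characters left out ...]
=====+**-::::::--******+=:::=+====--::*#%%
===========+-:::::::=******+=:::+====---:-#%%%
===========+=:::::::-+*****+-::-=====---:*#%%%
==========-=+-::.::::+*****+:::=====---:-#%%%%
=========--===:::::::-=+*++-::=+====--::*%%%%%
==--====----=+=::::::::---:::=+====---:-#%%%%%
--:-===------=+=::::::::::::=++===---::+#%%%%%
::::::--------=*+-::::::::=**+===----:-#%%%%%%
.::::::-------=+**=-----=+*#*+==----::+#%%%%%%
..::..::-------=+++=++++++++===----::-#%%%%%%%
.......:--::::::---:---======-----:::+#%%%%%%%
.......:::::::::::::::::--==----::::-#%%%%%%%%
.............::::::::::::::----:::::+#%%%%%%%%
............:::::::::::::::::::::::-*#%##%%%%%
............:::::::::::::::....::.:=+*****##%%
```

```bash
python3 - <<'E'
from h import *
s=get_state(); W=get_image('wrist')
c=np.array([(14.5,7),(29,7),(9,19),(34.5,17.5),(15.5,29),(28.5,29)])*2+[281,146]
P=unproj(W,c,.079,s)[:,:2]; o=P.mean(0); a=np.degrees(np.arctan2(*(P-o).T[::-1])); print(o,(a-30)%60,np.hypot(*(P-o).T))
z=np.mean(np.exp(6j*np.radians(a-30))); print('yaw mod60',np.degrees(np.angle(z))/6)
# pump yaw from plate corners in w2 previously -0.1056; snug yaw mod60 and stop
for y in (-.1056,-.12): print([np.degrees((y-t)%(np.pi/3)) for t in (3.0,3.62,3.7)])
E
```

```text
[ 0.47801102 -0.14288164] [22.57940229 16.75660783 21.25523747 21.31160078 18.29810691 20.82073377] [0.02112541 0.02055352 0.02043705 0.02032912 0.02000816 0.02094377]
yaw mod60 20.179342483790325
[np.float64(2.0622271441715294), np.float64(26.53884384606048), np.float64(21.955181485013888)]
[np.float64(1.237167919183133), np.float64(25.713784621072083), np.float64(21.13012226002549)]
```

The nut corners give yaw 20.2°. The fully tight prediction is about 22° (below 26° is needed), so both joints are at their ends. I'm handing it in.

```bash
python3 -c "
from rig import *
s=get_state(); print(s['clock'],s['position']); print(sign_off())"
```

```text
28.1167 [ 0.44002628 -0.13457436  0.2098451 ]
the job is handed in; nothing more can be done
None
```

I ran the nut down by hand until it was snug, tightened it to its stop with the larger spanner, laid that spanner back on the mat and handed the job in at 28.1 s.

- **Hand run-down:** I pinched the nut at 30 N and turned it until the resistance jumped to about 1.2 N m.
- **Tightening:** With the spanner on, the nut stopped moving even at about 2.6 N m. The final picture puts the nut yaw at 20.2°, against about 22° expected at full tightness and 26.5° at the pass limit.
- **Spanner back:** Its origin is at about (0.500, 0.268) on the mat. The small spanner, cake, jar and bottle are where they were, within measuring error.

What went wrong or disagreed:
- **Jam:** The jaw wedged on the nut when I tried to pull it off and dragged the nut back by about 0.09 rad. I turned it up to the stop again before pulling the spanner free.
- **Nut yaw fits:** The coarse top-camera fit and the first wrist fit after placing the spanner gave other yaws. The retaken wrist picture, the side view and the nut corners agreed on the stop.
- **Spanner flatness:** I had used all 12 pictures, so I inferred that it lies flat from the network outline and mat contact, not by eye.

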